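# Lock up the seed jars

## Task

Put every seed jar that is on the bench upright into the two bays of the seed case, at most two to a bay, and press both covers down until their catches snap and hold them shut. Only then set the combination: counting the marks clockwise from the long mark, turn the left dial to mark 5, the middle dial to mark 2 and the right dial to mark 6, left and right as seen from the robot. Leave the other things on the bench alone.

Things in the scene. Friction and masses are not known exactly. Their poses are not given: they have to be found in the camera images.
- case: Seed case, fixed to the bench. x away from robot, y to its left, z up; origin on bench under the middle dial. Grey lock panel x -34..34, y -156..156, top z 88 mm, with 3 dials. Then a 14 mm gap with the catches, then an open white box x 48..136, same width, walls 4 mm thick and 80 high, floor 5 mm, split at y = 0 into two bays, each with a cover hinged along the far wall (x 136, z 80.5).
- bay_left (a point): Centre of the inner floor of the left bay, at case x 92, y +78, z 5 mm; axes as the case's. The bay is 80 (x) by 150 (y) mm inside and 75 mm deep and takes two jars side by side along y, e.g. 32 mm either side of its centre.
- cover_left (a joint): Hinge of the left cover (frosted plate, 7 mm thick, 153 mm wide), rad: 0 shut, 1.85 fully open, leaning back past upright, where its weight keeps it. Swung forward past upright it sinks slowly (damped) and rests ajar on its catch at about 0.09. Pressing its front edge down with 5 to 10 N snaps it past the spring catch, which holds it shut (below 0.03).
- cover_left_edge (a point): Point on the outer face of the left cover, mid-width (case y +78), 85 mm from the hinge line and 10 mm from the front edge: the place to push and press. Turns with the cover: -x points from hinge to front edge, z out of the outer face, which lies 7.5 mm above the hinge line when shut.
- bay_right (a point): Centre of the inner floor of the right bay, at case x 92, y -78, z 5 mm; axes as the case's. The bay is 80 (x) by 150 (y) mm inside and 75 mm deep and takes two jars side by side along y, e.g. 32 mm either side of its centre.
- cover_right (a joint): Hinge of the right cover (frosted plate, 7 mm thick, 153 mm wide), rad: 0 shut, 1.85 fully open, leaning back past upright, where its weight keeps it. Swung forward past upright it sinks slowly (damped) and rests ajar on its catch at about 0.09. Pressing its front edge down with 5 to 10 N snaps it past the spring catch, which holds it shut (below 0.03).
- cover_right_edge (a point): Point on the outer face of the right cover, mid-width (case y -78), 85 mm from the hinge line and 10 mm from the front edge: the place to push and press. Turns with the cover: -x points from hinge to front edge, z out of the outer face, which lies 7.5 mm above the hinge line when shut.
- dial_left (a joint): The left code dial, rad, growing clockwise from above. Eight white marks on the panel round it, 45 degrees apart; the long one, towards the robot (case -x), is mark 0. Reads 0 with the pointer at mark 0, 0.785 per mark; wanted: mark 5 = 3.927. Stops at -0.05 and 5.55 (just past mark 7), so it cannot turn on through the gap from 7 to 0. Stays where left (friction 0.04 N m).
- dial_left_grip (a point): On the vertical axis of the left dial, 31 mm above the panel. Black disc, 40 mm diameter, 9 mm high, and on it a bar grip 37 long, 14 thick, its top 39 mm above the panel; a white line from the bar's middle to one end is the pointer. Turns with the dial: -x is the pointer's direction, so pinch across y. Dials are 85 mm apart along the case's y.
- dial_middle (a joint): The middle code dial, rad, growing clockwise from above. Eight white marks on the panel round it, 45 degrees apart; the long one, towards the robot (case -x), is mark 0. Reads 0 with the pointer at mark 0, 0.785 per mark; wanted: mark 2 = 1.571. Stops at -0.05 and 5.55 (just past mark 7), so it cannot turn on through the gap from 7 to 0. Stays where left (friction 0.04 N m).
- dial_middle_grip (a point): On the vertical axis of the middle dial, 31 mm above the panel. Black disc, 40 mm diameter, 9 mm high, and on it a bar grip 37 long, 14 thick, its top 39 mm above the panel; a white line from the bar's middle to one end is the pointer. Turns with the dial: -x is the pointer's direction, so pinch across y. Dials are 85 mm apart along the case's y.
- dial_right (a joint): The right code dial, rad, growing clockwise from above. Eight white marks on the panel round it, 45 degrees apart; the long one, towards the robot (case -x), is mark 0. Reads 0 with the pointer at mark 0, 0.785 per mark; wanted: mark 6 = 4.712. Stops at -0.05 and 5.55 (just past mark 7), so it cannot turn on through the gap from 7 to 0. Stays where left (friction 0.04 N m).
- dial_right_grip (a point): On the vertical axis of the right dial, 31 mm above the panel. Black disc, 40 mm diameter, 9 mm high, and on it a bar grip 37 long, 14 thick, its top 39 mm above the panel; a white line from the bar's middle to one end is the pointer. Turns with the dial: -x is the pointer's direction, so pinch across y. Dials are 85 mm apart along the case's y.
- jar1: Seed jar 1, one of up to four alike (None if absent), loose on the bench to the robot's right, 0.09 kg: a squat clear jar of 52 mm diameter, 36 mm high to the top of its white lid, with a lid knob of 22 mm diameter standing a further 24 mm (60 mm in all); pick it up by the knob. Origin: centre of the underside; z up along its axis.
- jar2: Seed jar 2, one of up to four alike (None if absent), loose on the bench to the robot's right, 0.09 kg: a squat clear jar of 52 mm diameter, 36 mm high to the top of its white lid, with a lid knob of 22 mm diameter standing a further 24 mm (60 mm in all); pick it up by the knob. Origin: centre of the underside; z up along its axis.
- jar3: Seed jar 3, one of up to four alike (None if absent), loose on the bench to the robot's right, 0.09 kg: a squat clear jar of 52 mm diameter, 36 mm high to the top of its white lid, with a lid knob of 22 mm diameter standing a further 24 mm (60 mm in all); pick it up by the knob. Origin: centre of the underside; z up along its axis.
- jar4: Seed jar 4, one of up to four alike (None if absent), loose on the bench to the robot's right, 0.09 kg: a squat clear jar of 52 mm diameter, 36 mm high to the top of its white lid, with a lid knob of 22 mm diameter standing a further 24 mm (60 mm in all); pick it up by the knob. Origin: centre of the underside; z up along its axis.
- pot1: Bystander, to be left alone: lime-green plant pot, 80 mm diameter, 70 mm high. Origin: centre of its underside.
- pot2: Bystander, to be left alone: small lime-green plant pot, 66 mm diameter, 60 mm high. Origin: centre of its underside.
- vial: Bystander, to be left alone: slim capped vial, 24 mm diameter, 45 mm high, standing among the jars. Origin: centre of its underside.
- tin: Bystander, to be left alone: closed white tin, 64 mm diameter, 80 mm high. Origin: centre of its underside.
- dibber: Bystander, to be left alone: hand tool lying on the bench. Origin: centre of its underside.
- tags: Bystander, to be left alone: white bundle of plant tags, 80 x 20 x 12 mm. Origin: centre of its underside.
- notes: Bystander, to be left alone: notebook, 100 x 70 x 12 mm. Origin: centre of its underside.
Things that resemble listed ones, but are neither listed nor needed, are in the scene too. Leave any purple or red look-alike of the jar3 alone. Leave any turquoise look-alike of the jar2 alone.

How it is judged:
By the outcome, as a careful person would: the job done as asked, in the order asked, and still so for the second after the job is handed in, with the robot touching nothing.
Of jar1, jar2, jar3, jar4 only 2 to 4 are there at a start; the rules pass over those that are not, and their reading is None.
At some moment in a run one of jar1, jar2, jar3, jar4 may be knocked a few centimetres aside while the robot is not near it.
Once in a run the grip may slacken for a moment while it holds something.
It also fails if it takes over 210 s, if anything falls off the work surface, if the arm or the gripper's body presses on something with over 40 N, if the wrist force passes 120 N, or if a joint passes its speed limit or range.

## Robot

A 6-joint arm with a two-finger parallel gripper is mounted at the origin on the work surface. World frame = base frame: x ahead of the robot, y to its left, z up, the work surface at z = 0. Lengths are in mm, angles in rad, forces in N, time in s.
With the tool pointing down it reaches from about 350 to 975 mm from the base axis. Payload 7.1 kg.
Tool frame: the origin (TCP) lies between the finger pads; the fingertips stand 8 mm ahead of it and the grasp point (between the pads) lies 11 mm behind it; x points along the fingers, y is the direction in which the jaws open and shut, and the axes are right-handed (so a half turn about x gives the same grasp; the last joint's range is limited). The gripper opens to 88 mm and grips with 3 to 60 N. Pads are 20 mm wide; open, the fingers measure 115 mm over their backs; the gripper's body (75 mm by 178 mm) begins 61 mm behind the grasp point.
Start: joints at [1.098, 0.423, 1.63, -0, 1.089, -0.019], TCP at [273.958, 561.74, 230.675] pointing down, gripper open.
Joint ranges: [-3, 3], [-0.9, 2.11], [0.09, 2.58], [-1.31, 4.45], [0.11, 2.69], [-2.54, 2.54]. Speed limits (rad/s): [2.39, 2.39, 3.01, 3.14, 3.14, 3.14].

## Interface

Orientations are given as a rotation vector (axis times angle).
In Python, from workcell import ctrl gives the robot as it stands.
- The arm moves only by the tool apply_moves, never from a script. Its argument "increments" is a list of rows, each an object with "gripper": the opening in per cent of the stroke, from 0 (shut) to 100 (fully open); "delta_pos": the shift along the tool's x, y, z in cm, a list of three; "dr": the turn, a rotation vector about the tool's x, y, z in rad, a list of three. In form: [{"gripper": gripper, "delta_pos": [dx, dy, dz], "dr": [ax, ay, az]}, ...]. A call has exactly 5 rows; each row shifts and turns the commanded pose from where the row before left it, along the tool's axes as they then stand; what a row does not reach is not made up. A row lasts 1/12 s, in which the tool goes at most 41.7 mm and 7.16 degrees, less where a joint would pass 70% of its speed; a pose out of reach is approached as far as the arm can. A call with a gripper value outside its range is refused whole. The fingers move at their own pace and stop on an object; the grip force is fixed at half the most. Time passes only in rows, so rows that do not move let the fingers close, or fill a call up. It gives the time, the measured TCP pose, the force and the opening at its end, in the units of the state.
- ctrl.get_obs(): the state, without advancing time (a new reading comes with each control period).
- ctrl.get_image(name): name is "scene" or "top"; returns a dict with "img" (420x560x3 uint8, red, green, blue), "range_z" (420x560 float32, mm along the optical axis (not along the pixel's ray), 0 where there is no reading), "mtx" (3x3 intrinsics, pixels), "rvec" (rotation vector, rad) and "tvec" (3), from world to camera coordinates, as OpenCV has them. Camera axes: x right, y down, z forward; pixel columns grow to the right and rows downward; lengths in mm; the calibration is good to about 2 mm. A picture is of the moment at which its call begins.
- ctrl.close_job(): hands the job in, once; it reports no verdict.
The state is a dict: "t": time; "qpos": joint angles; "qvel": joint speeds; "joint_torque": joint torques, N m; "ee_pos": TCP position; "orientation": TCP orientation; "ft_force": force on the tool from outside, world axes, zero at the start; "moment": the same for the moment, N m; "width": finger opening in mm.
Only numpy, scipy, OpenCV 4.12 (cv2) and the standard library are available. Lean on these libraries where they do the work, as an engineer would, in place of code of your own. Each camera call takes 0.05 s, during which the arm holds its last target. There are 200 camera calls.

## Working session

There is one attempt and no reset: what is moved stays moved. The work goes in short steps, Python scripts to look and compute and a tool call to move; the robot and the scene stay as the last step left them, time stands still between calls to the robot, and variables do not carry over. Pictures are saved under pics/ and viewed, about 12 in all and at most 16, crops included, and the job is handed in when it is done.

Besides the shell and the picture viewer there is one more tool, called after "Call:" as name([rows], argument=value, ...), one row to a line, values as JSON. apply_moves: Moves the arm, as the interface text tells. Its arguments: {"type":"object","properties":{"increments":{"type":"array","items":{"type":"object","properties":{"gripper":{"type":"number"},"delta_pos":{"type":"array","items":{"type":"number"}},"dr":{"type":"array","items":{"type":"number"}}}}}},"required":["increments"]}

```bash
mkdir -p pics
cat > h.py <<'E'
import numpy as np, cv2
from workcell import ctrl
from scipy.spatial.transform import Rotation as R
def snap(name,tag,crop=None,s=1):
    d=ctrl.get_image(name); np.savez(f'pics/{tag}.npz',**d)
    save(tag,tag,crop,s); return d
def save(tag,out,crop=None,s=1):
    im=np.load(f'pics/{tag}.npz')['img'][:,:,::-1]
    if crop: im=im[crop[1]:crop[3],crop[0]:crop[2]]
    cv2.imwrite(f'pics/{out}.png',cv2.resize(im,None,fx=s,fy=s,interpolation=cv2.INTER_CUBIC))
def w(tag,u,v,z=None):
    d=np.load(f'pics/{tag}.npz'); K=d['mtx'];M=R.from_rotvec(d['rvec'].ravel()).as_matrix();t=d['tvec'].ravel()
    r=np.linalg.inv(K)@[u,v,1]
    c=-M.T@t; rd=M.T@r
    if z is None:
        k=d['range_z'][int(round(v)),int(round(u))]
        return c+rd*k
    return c+rd*(z-c[2])/rd[2]
def px(tag,p):
    d=np.load(f'pics/{tag}.npz')
    return cv2.projectPoints(np.array(p,float).reshape(-1,3),d['rvec'],d['tvec'],d['mtx'],None)[0].reshape(-1,2)
def st():
    o=ctrl.get_obs(); print('t',o['t'],'p',np.round(o['ee_pos'],1),'o',np.round(o['orientation'],3),'f',np.round(o['ft_force'],1),'w',o['width'],'q',np.round(o['qpos'],2))
    print(np.round(R.from_rotvec(o['orientation']).as_matrix(),3).tolist()); return o
E
python3 - <<'E'
from h import *
a=snap('scene','s0');b=snap('top','t0')
im=np.vstack([np.load('pics/s0.npz')['img']])
st()
for d in (a,b): print((-R.from_rotvec(d['rvec'].ravel()).as_matrix().T@d['tvec'].ravel()).round(),d['mtx'].round(1).tolist())
E
```

```text
t 0.1 p [273.7 561.3 230. ] o [ 0.355  1.542 -0.357] f [-0.2  0.3  1. ] w 87.72503803773968 q [ 1.1   0.42  1.63  0.    1.09 -0.02]
[[-0.001, 0.438, 0.899], [-0.001, 0.899, -0.438], [-1.0, -0.001, -0.0]]
[ 1170. -1009.  1013.] [[545.5, 0.0, 277.3], [0.0, 545.5, 217.4], [0.0, 0.0, 1.0]]
[ 458.  -56. 1360.] [[416.6, 0.0, 275.5], [0.0, 416.6, 214.8], [0.0, 0.0, 1.0]]
```

View pics/s0.png

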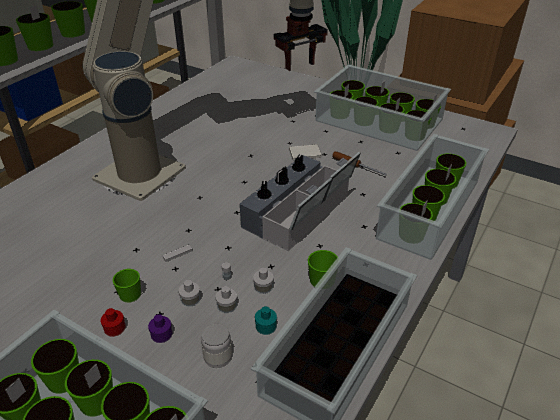

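View pics/t0.png

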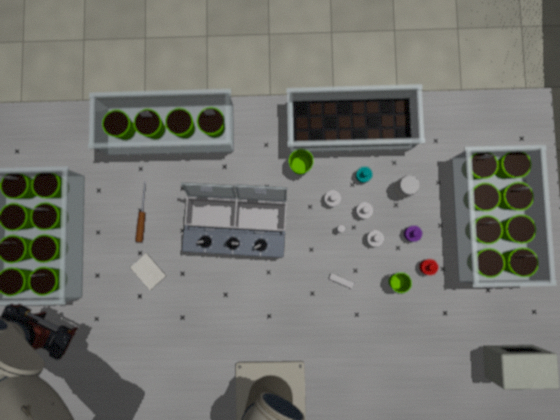

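Run:
```python
from h import *
a=np.load('pics/t0.npz')['img'][:,:,::-1]
c1=cv2.resize(a[170:265,170:300],None,fx=4.6,fy=4.6,interpolation=cv2.INTER_CUBIC)
cv2.imwrite('pics/c1.png',c1)
save('t0','c2',(310,155,450,260),5)
for n,u,v in (('j',332,199),('j',364,211),('j',375,239),('vial',340,230),('tin',409,186),('pot2',400,283),('pot1',301,162)):
  print(n,w('t0',u,v).round(1))
for u,v in((183,228),(285,232),(285,257),(182,253)): print(w('t0',u,v).round(1),w('t0',u,v,88).round(1))
```

```text
j [ 612.9 -205.7   58.1]
j [ 572.8 -303.9   59. ]
j [ 484.8 -334.4   59.5]
vial [ 515.6 -228.8   48. ]
tin [ 644.8 -440.2   81.6]
pot2 [ 343.9 -419.6    6. ]
pot1 [ 744.9 -114.     2. ]
[535.6 279.1  -1.7] [530.5 257.   88. ]
[515.  -56.    1.1] [511.4 -56.   88. ]
[434.  -54.2   3.9] [435.5 -54.3  88. ]
[453.8 281.9   1. ] [454.  260.2  88. ]
```

View pics/c1.png

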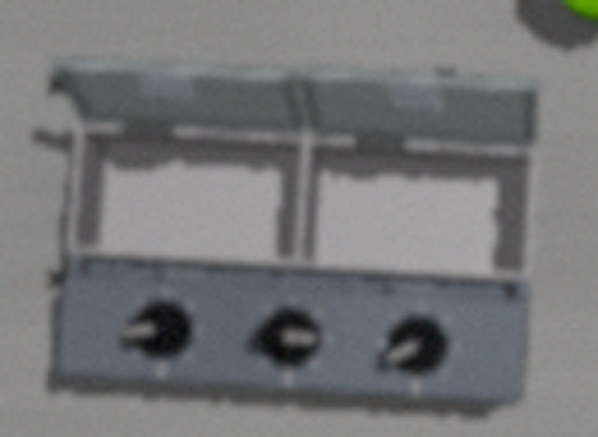

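View pics/c2.png

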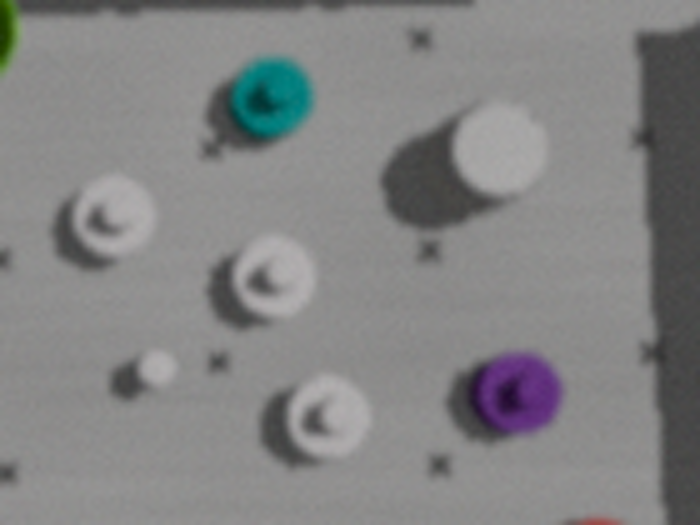

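Run:
```python
from h import *
d=np.load('pics/t0.npz');M=R.from_rotvec(d['rvec'].ravel()).as_matrix()
v,u=np.mgrid[0:420,0:560];r=np.stack([u,v,u*0+1],-1)@np.linalg.inv(d['mtx']).T*d['range_z'][...,None]
P=(r-d['tvec'].ravel())@M
np.save('pics/P.npy',P)
m=(P[...,2]>84)&(P[...,2]<92)&(u>175)&(u<295)&(v>222)&(v<262)
p=P[m][:,:2].astype(np.float32); print(m.sum(),P[m][:,2].mean(),cv2.minAreaRect(p))
m=(P[...,2]>110)&(P[...,2]<135)&(u>175)&(u<295)&(v>225)&(v<262)
q=P[m]
from scipy.cluster.vq import kmeans2
c,l=kmeans2(q[:,:2],np.array([[475.,185],[475,100],[475,15]]),minit='matrix')
for i in range(3): print(c[i].round(1),(l==i).sum(),q[l==i][:,2].max())
e=c[0]-c[2];print(np.degrees(np.arctan2(-e[0],e[1])),np.linalg.norm(e))
# jars knob tops
for (a,b) in((332,199),(364,211),(375,239)):
    s=(abs(u-a)<10)&(abs(v-b)<10)
    for lo,hi in((50,65),(30,42)):
        k=P[s&(P[...,2]>lo)&(P[...,2]<hi)];print(len(k),k.mean(0).round(1))
# trays
for a,b in((232,155),(290,147),(422,140),(210,150)): print(P[b,a].round(0))
```

```text
1599 87.60346070843781 ((490.69464111328125, 102.99296569824219), (311.4670715332031, 84.48239135742188), 85.35167694091797)
[489.4 187. ] 62 133.18621963505606
[482.3 102.5] 59 131.8924331218087
[475.5  18.9] 58 130.9988343617868
-4.70751097262479 168.66333236732817
39 [ 620.3 -209.2   58. ]
162 [ 620.  -209.4   35.1]
40 [ 578.8 -309.5   58.2]
165 [ 578.7 -309.2   34.9]
39 [ 489.1 -340.3   58.1]
166 [ 489.4 -339.3   35.3]
[775. 114.   2.]
[783. -78.  57.]
[ 784. -482.   97.]
[786. 182.  30.]
```

```bash
cat >> h.py <<'E'
O=np.array([482.5,103,0]);C=R.from_euler('z',-4.7,degrees=True).as_matrix()
def c2w(p): return O+C@np.array(p,float)
def w2c(p): return C.T@(np.array(p,float)-O)
def go(*ts):
    "ts: case-frame TCP targets; prints tool [down,left,fwd] cm when aligned with case"
    o=ctrl.get_obs(); m=R.from_rotvec(o['orientation']).as_matrix(); p=o['ee_pos']
    y=C.T@m[:,1]; x=C.T@m[:,0]; print('t',round(o['t'],2),'case',w2c(p).round(1),'z',round(p[2],1),'jaw ang case',np.degrees(np.arctan2(y[1],y[0])).round(2),'tilt',x.round(3),'F',np.round(o['ft_force'],1),'w',round(o['width'],1),'q',np.round(o['qpos'],2))
    p=w2c(p)
    for t in ts: d=np.array(t)-p; print(t,'d/l/f cm',(np.array([-d[2],d[1],d[0]])/10).round(2)); p=np.array(t,float)
E
python3 - <<'E'
from h import *
for j in ((620.1,-209.2,0),(578.8,-309.4,0),(489.3,-340,0)): print(w2c(j).round(1))
go()
E
```

```text
[ 162.7 -299.9    0. ]
[ 129.8 -403.1    0. ]
[  43.1 -441.     0. ]
t 0.1 case [-245.6  439.7  230. ] z 230.0 jaw ang case 68.7 tilt [-0.001 -0.001 -1.   ] F [-0.2  0.3  1. ] w 87.7 q [ 1.1   0.42  1.63  0.    1.09 -0.02]
```

Call:
apply_moves([
  {"gripper": 50, "delta_pos": [0, 0, 0], "dr": [-0.1, 0, 0]},
  {"gripper": 50, "delta_pos": [0, 0, 0], "dr": [-0.1, 0, 0]},
  {"gripper": 50, "delta_pos": [0, 0, 0], "dr": [-0.1, 0, 0]},
  {"gripper": 50, "delta_pos": [0, 0, 0], "dr": [-0.072, 0, 0]},
  {"gripper": 50, "delta_pos": [0, 0, 0], "dr": [0, 0, 0]},
])

```text
t: 0.52
ee_pos: [273.8, 561.5, 230.2]
orientation: [0.062, 1.57, -0.063]
ft_force: [1.2, -0.7, -0.4]
width: 58.0
```

Call:
apply_moves([
  {"gripper": 50, "delta_pos": [0, -3, 1.6], "dr": [0, 0, 0]},
  {"gripper": 50, "delta_pos": [0, -3, 1.6], "dr": [0, 0, 0]},
  {"gripper": 50, "delta_pos": [0, -3, 1.6], "dr": [0, 0, 0]},
  {"gripper": 50, "delta_pos": [0, -3, 1.6], "dr": [0, 0, 0]},
  {"gripper": 50, "delta_pos": [0, -3, 1.6], "dr": [0, 0, 0]},
])

```text
t: 0.93
ee_pos: [341.6, 404.2, 230.4]
orientation: [0.066, 1.57, -0.066]
ft_force: [-0.1, 0.9, 0.7]
width: 43.9
```

Call:
apply_moves([
  {"gripper": 50, "delta_pos": [0, -3, 1.6], "dr": [0, 0, 0]},
  {"gripper": 50, "delta_pos": [0, -3, 1.6], "dr": [0, 0, 0]},
  {"gripper": 50, "delta_pos": [0, -3, 1.6], "dr": [0, 0, 0]},
  {"gripper": 50, "delta_pos": [0, -3, 1.6], "dr": [0, 0, 0]},
  {"gripper": 50, "delta_pos": [0, -3, 1.6], "dr": [0, 0, 0]},
])

```text
t: 1.35
ee_pos: [409.2, 248.1, 230.7]
orientation: [0.066, 1.57, -0.066]
ft_force: [0.3, 0.2, -0.4]
width: 44.0
```

Call:
apply_moves([
  {"gripper": 50, "delta_pos": [0, -3, 1.6], "dr": [0, 0, 0]},
  {"gripper": 50, "delta_pos": [0, -3, 1.6], "dr": [0, 0, 0]},
  {"gripper": 50, "delta_pos": [0, -3, 1.6], "dr": [0, 0, 0]},
  {"gripper": 50, "delta_pos": [0, -3, 1.6], "dr": [0, 0, 0]},
  {"gripper": 50, "delta_pos": [0, -3, 1.6], "dr": [0, 0, 0]},
])

```text
t: 1.77
ee_pos: [476.7, 92.0, 230.7]
orientation: [0.066, 1.57, -0.066]
ft_force: [0.3, 0.2, -0.3]
width: 43.7
```

Call:
apply_moves([
  {"gripper": 50, "delta_pos": [0, -3, 1.6], "dr": [0, 0, 0]},
  {"gripper": 50, "delta_pos": [0, -3, 1.6], "dr": [0, 0, 0]},
  {"gripper": 50, "delta_pos": [0, -3, 1.6], "dr": [0, 0, 0]},
  {"gripper": 50, "delta_pos": [0, -3, 1.6], "dr": [0, 0, 0]},
  {"gripper": 50, "delta_pos": [0, -3, 1.6], "dr": [0, 0, 0]},
])

```text
t: 2.18
ee_pos: [544.1, -64.2, 230.6]
orientation: [0.067, 1.57, -0.067]
ft_force: [0.8, -0.2, 0.8]
width: 44.0
```

Call:
apply_moves([
  {"gripper": 50, "delta_pos": [0, -3, 1.6], "dr": [0, 0, 0]},
  {"gripper": 50, "delta_pos": [0, -3, 1.6], "dr": [0, 0, 0]},
  {"gripper": 50, "delta_pos": [0, -2.5, 1.6], "dr": [0, 0, 0]},
  {"gripper": 50, "delta_pos": [0, 0, 0], "dr": [0, 0, 0]},
  {"gripper": 50, "delta_pos": [0, 0, 0], "dr": [0, 0, 0]},
])

```text
t: 2.6
ee_pos: [584.7, -152.1, 230.1]
orientation: [0.068, 1.57, -0.067]
ft_force: [0.3, 0.7, -0.5]
width: 43.9
```

```bash
cat >> h.py <<'E'
def jars(tag):
    "white jar lids/knobs right of the case, from top depth"
    d=ctrl.get_image('top');np.savez(f'pics/{tag}.npz',**d);M=R.from_rotvec(d['rvec'].ravel()).as_matrix()
    v,u=np.mgrid[0:420,0:560];r=np.stack([u,v,u*0+1],-1)@np.linalg.inv(d['mtx']).T*d['range_z'][...,None]
    P=(r-d['tvec'].ravel())@M; I=d['img'].astype(int)
    m=(P[...,2]>29)&(P[...,2]<66)&(u>297)&(u<450)&(v>150)&(v<280)&(np.ptp(I,axis=2)<40)
    n,l=cv2.connectedComponents(m.astype(np.uint8))
    for i in range(1,n):
        k=l==i
        if k.sum()>60: 
            q=P[k]; print('blob',k.sum(),'px',u[k].mean().round(),v[k].mean().round(),'world',q.mean(0).round(1),'case',w2c(np.r_[q[:,:2].mean(0),0]).round(1),'zmax',q[:,2].max().round(1))
E
python3 - <<'E'
from h import *
go((162.7,-299.9,100)); jars('t1')
E
```

```text
t 2.6 case [ 122.8 -245.9  230.1] z 230.1 jaw ang case 89.76 tilt [-0.001  0.    -1.   ] F [ 0.3  0.7 -0.5] w 43.9 q [-0.27  0.39  1.68  0.    1.07 -1.76]
(162.7, -299.9, 100) d/l/f cm [13.01 -5.4   3.99]
blob 78 px 400.0 189.0 world [ 639.6 -421.2   48.3] case [ 199.5 -509.5    0. ] zmax 65.3
blob 143 px 367.0 210.0 world [ 577.4 -315.8   41.9] case [ 128.9 -409.6    0. ] zmax 65.2
blob 216 px 375.0 238.0 world [ 489.2 -339.1   39.8] case [  42.9 -440.1    0. ] zmax 63.3
```

Call:
apply_moves([
  {"gripper": 50, "delta_pos": [2.5, -1.8, 1.3], "dr": [0, 0, 0]},
  {"gripper": 50, "delta_pos": [2.5, -1.8, 1.3], "dr": [0, 0, 0]},
  {"gripper": 50, "delta_pos": [2.5, -1.8, 1.4], "dr": [0, 0, 0]},
  {"gripper": 50, "delta_pos": [2.5, 0, 0], "dr": [0, 0, 0]},
  {"gripper": 50, "delta_pos": [2, 0, 0], "dr": [0, 0, 0]},
])

```text
t: 3.07
ee_pos: [619.5, -207.1, 108.8]
orientation: [0.065, 1.571, -0.064]
ft_force: [-1.1, 0.6, 0.8]
width: 43.6
```

Run:
```python
from h import *
snap('scene','s1',(140,200,300,320),5)
go((162.7,-299.9,47))
print(px('s1',[(620.1,-209.2,60),(620.1,-209.2,36)]))
```

```text
t 3.12 case [ 159.4 -296.8  105. ] z 105.0 jaw ang case 89.99 tilt [-0.007  0.002 -1.   ] F [-2.3  0.8 -2.2] w 43.8 q [-0.34  0.62  1.64  0.    0.9  -1.83]
(162.7, -299.9, 47) d/l/f cm [ 5.8  -0.31  0.33]
[[261.98182358 268.11626634]
 [262.18957071 274.96439636]]
```

View pics/s1.png

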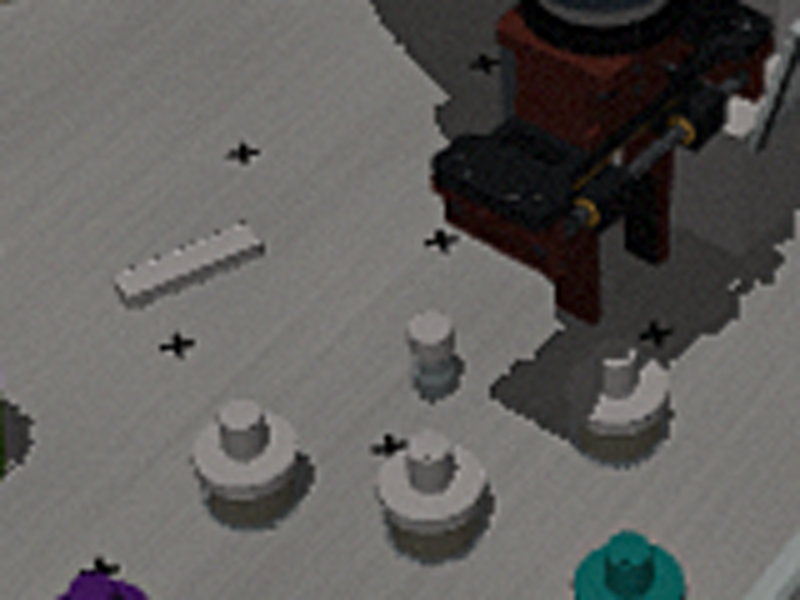

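Call:
apply_moves([
  {"gripper": 50, "delta_pos": [1.5, -0.2, 0.2], "dr": [0, 0, 0]},
  {"gripper": 50, "delta_pos": [1.5, 0, 0], "dr": [0, 0, 0]},
  {"gripper": 50, "delta_pos": [1.5, 0, 0], "dr": [0, 0, 0]},
  {"gripper": 50, "delta_pos": [1.0, 0, 0], "dr": [0, 0, 0]},
  {"gripper": 50, "delta_pos": [0, 0, 0], "dr": [0, 0, 0]},
])

```text
t: 3.53
ee_pos: [620.8, -209.3, 53.8]
orientation: [0.065, 1.573, -0.063]
ft_force: [0.1, 0.0, 0.3]
width: 44.0
```

Run:
```python
from h import *
go((162.7,-299.9,47))
```

```text
t 3.53 case [ 163.4 -299.9   53.8] z 53.8 jaw ang case 90.04 tilt [-0.003  0.001 -1.   ] F [0.1 0.  0.3] w 44.0 q [-0.34  0.69  1.64  0.    0.81 -1.83]
(162.7, -299.9, 47) d/l/f cm [ 0.68  0.   -0.07]
```

Call:
apply_moves([
  {"gripper": 50, "delta_pos": [0.7, 0, 0], "dr": [0, 0, 0]},
  {"gripper": 0, "delta_pos": [0, 0, 0], "dr": [0, 0, 0]},
  {"gripper": 0, "delta_pos": [0, 0, 0], "dr": [0, 0, 0]},
  {"gripper": 0, "delta_pos": [0, 0, 0], "dr": [0, 0, 0]},
  {"gripper": 0, "delta_pos": [0, 0, 0], "dr": [0, 0, 0]},
])

```text
t: 3.95
ee_pos: [622.5, -210.5, 49.4]
orientation: [0.064, 1.569, -0.065]
ft_force: [-0.4, -0.2, -0.9]
width: 21.4
```

Call:
apply_moves([
  {"gripper": 0, "delta_pos": [0, 0, 0], "dr": [0, 0, 0]},
  {"gripper": 0, "delta_pos": [-1, 0, 0], "dr": [0, 0, 0]},
  {"gripper": 0, "delta_pos": [-2, 0, 0], "dr": [0, 0, 0]},
  {"gripper": 0, "delta_pos": [-3, 0, 0], "dr": [0, 0, 0]},
  {"gripper": 0, "delta_pos": [-3, 0, 0], "dr": [0, 0, 0]},
])

```text
t: 4.37
ee_pos: [621.2, -210.0, 139.4]
orientation: [0.065, 1.572, -0.064]
ft_force: [0.1, -0.1, -0.5]
width: 21.3
```

Call:
apply_moves([
  {"gripper": 0, "delta_pos": [-3, 0, 0], "dr": [0, 0, 0]},
  {"gripper": 0, "delta_pos": [-1, 0, 0], "dr": [0, 0, 0]},
  {"gripper": 0, "delta_pos": [0, 0, 0], "dr": [0, 0, 0]},
  {"gripper": 0, "delta_pos": [0, 0, 0], "dr": [0, 0, 0]},
  {"gripper": 0, "delta_pos": [0, 0, 0], "dr": [0, 0, 0]},
])

```text
t: 4.78
ee_pos: [620.8, -209.8, 176.8]
orientation: [0.065, 1.573, -0.064]
ft_force: [0.2, -0.4, -1.3]
width: 21.2
```

Run:
```python
from h import *
jars('t2')
go((92,-110,178),(92,-110,54),(92,-46,54))
```

```text
blob 83 px 400.0 189.0 world [ 640.5 -420.7   49.2] case [ 200.4 -509.     0. ] zmax 65.8
blob 122 px 378.0 239.0 world [ 485.4 -347.6   42.2] case [  39.8 -448.9    0. ] zmax 62.5
t 4.83 case [ 163.4 -300.5  176.4] z 176.4 jaw ang case 90.01 tilt [-0.004  0.001 -1.   ] F [-0.2  0.7 -1.7] w 21.4 q [-0.34  0.53  1.59 -0.    1.02 -1.83]
(92, -110, 178) d/l/f cm [-0.16 19.05 -7.14]
(92, -110, 54) d/l/f cm [12.4  0.   0. ]
(92, -46, 54) d/l/f cm [-0.   6.4  0. ]
```

Call:
apply_moves([
  {"gripper": 0, "delta_pos": [0, 0, -2.4], "dr": [0, 0, 0]},
  {"gripper": 0, "delta_pos": [0, 0.5, -2.4], "dr": [0, 0, 0]},
  {"gripper": 0, "delta_pos": [0, 2, -2.3], "dr": [0, 0, 0]},
  {"gripper": 0, "delta_pos": [0, 3, 0], "dr": [0, 0, 0]},
  {"gripper": 0, "delta_pos": [0, 3, 0], "dr": [0, 0, 0]},
])

```text
t: 5.25
ee_pos: [555.8, -119.2, 176.7]
orientation: [0.067, 1.574, -0.066]
ft_force: [1.3, -0.7, -1.1]
width: 21.5
```

Call:
apply_moves([
  {"gripper": 0, "delta_pos": [0, 3, 0], "dr": [0, 0, 0]},
  {"gripper": 0, "delta_pos": [0, 3, 0], "dr": [0, 0, 0]},
  {"gripper": 0, "delta_pos": [0, 3, 0], "dr": [0, 0, 0]},
  {"gripper": 0, "delta_pos": [0, 3, 0], "dr": [0, 0, 0]},
  {"gripper": 0, "delta_pos": [0, 3, 0], "dr": [0, 0, 0]},
])

```text
t: 5.67
ee_pos: [569.4, 31.1, 176.8]
orientation: [0.064, 1.573, -0.065]
ft_force: [1.5, -0.0, -1.9]
width: 21.3
```

Call:
apply_moves([
  {"gripper": 0, "delta_pos": [0, 1.9, 0], "dr": [0, 0, 0]},
  {"gripper": 0, "delta_pos": [0, 0, 0], "dr": [0, 0, 0]},
  {"gripper": 0, "delta_pos": [0, 0, 0], "dr": [0, 0, 0]},
  {"gripper": 0, "delta_pos": [0, 0, 0], "dr": [0, 0, 0]},
  {"gripper": 0, "delta_pos": [0, 0, 0], "dr": [0, 0, 0]},
])

```text
t: 6.08
ee_pos: [571.6, 47.6, 177.9]
orientation: [0.065, 1.571, -0.065]
ft_force: [0.2, -1.0, -1.6]
width: 21.5
```

Run:
```python
from h import *
snap('scene','s2',(230,140,370,250),5)
go((92,-46,178),(92,-46,54))
```

```text
t 6.13 case [ 93.5 -48.  178.2] z 178.2 jaw ang case 89.93 tilt [-0.001 -0.    -1.   ] F [-0.1 -1.2 -1.9] w 21.1 q [ 0.06  0.42  1.78 -0.    0.94 -1.43]
(92, -46, 178) d/l/f cm [ 0.02  0.2  -0.15]
(92, -46, 54) d/l/f cm [12.4  0.   0. ]
```

View pics/s2.png

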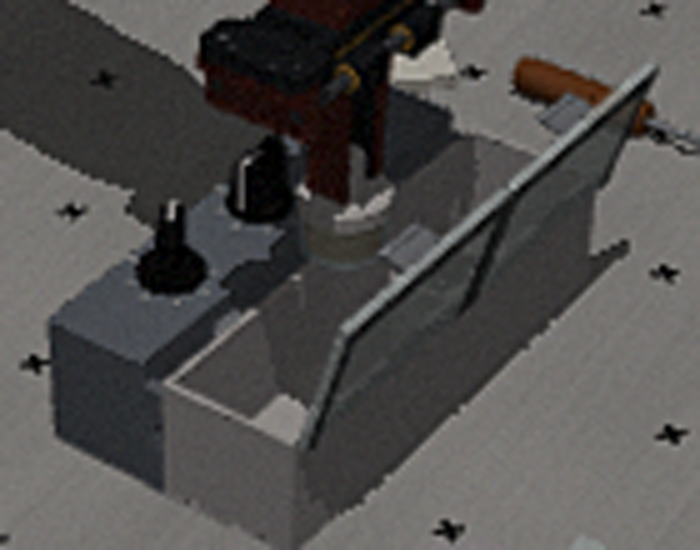

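Call:
apply_moves([
  {"gripper": 0, "delta_pos": [2, 0.2, -0.15], "dr": [0, 0, 0]},
  {"gripper": 0, "delta_pos": [2.5, 0, 0], "dr": [0, 0, 0]},
  {"gripper": 0, "delta_pos": [2.5, 0, 0], "dr": [0, 0, 0]},
  {"gripper": 0, "delta_pos": [2.5, 0, 0], "dr": [0, 0, 0]},
  {"gripper": 0, "delta_pos": [1.5, 0, 0], "dr": [0, 0, 0]},
])

```text
t: 6.55
ee_pos: [569.5, 49.6, 66.4]
orientation: [0.065, 1.572, -0.066]
ft_force: [-0.4, 0.1, -2.0]
width: 20.9
```

Call:
apply_moves([
  {"gripper": 0, "delta_pos": [0.8, 0, 0], "dr": [0, 0, 0]},
  {"gripper": 0, "delta_pos": [0, 0, 0], "dr": [0, 0, 0]},
  {"gripper": 0, "delta_pos": [0, 0, 0], "dr": [0, 0, 0]},
  {"gripper": 0, "delta_pos": [0, 0, 0], "dr": [0, 0, 0]},
  {"gripper": 0, "delta_pos": [0, 0, 0], "dr": [0, 0, 0]},
])

```text
t: 6.97
ee_pos: [571.7, 50.7, 62.0]
orientation: [0.065, 1.568, -0.064]
ft_force: [0.4, -0.0, -0.1]
width: 21.5
```

Run:
```python
from h import *
go((92,-46,54))
```

```text
t 6.97 case [ 93.2 -44.8  62. ] z 62.0 jaw ang case 90.0 tilt [ 0.002  0.    -1.   ] F [ 0.4 -0.  -0.1] w 21.5 q [ 0.07  0.59  1.84 -0.    0.71 -1.42]
(92, -46, 54) d/l/f cm [ 0.8  -0.12 -0.12]
```

Call:
apply_moves([
  {"gripper": 0, "delta_pos": [0.4, 0, -0.1], "dr": [0, 0, 0]},
  {"gripper": 0, "delta_pos": [0, 0, 0], "dr": [0, 0, 0]},
  {"gripper": 0, "delta_pos": [0, 0, 0], "dr": [0, 0, 0]},
  {"gripper": 0, "delta_pos": [0, 0, 0], "dr": [0, 0, 0]},
  {"gripper": 0, "delta_pos": [0, 0, 0], "dr": [0, 0, 0]},
])

```text
t: 7.38
ee_pos: [569.8, 50.9, 56.8]
orientation: [0.064, 1.57, -0.064]
ft_force: [-0.1, -0.4, -0.2]
width: 21.5
```

Call:
apply_moves([
  {"gripper": 0, "delta_pos": [0.3, 0, 0], "dr": [0, 0, 0]},
  {"gripper": 0, "delta_pos": [0, 0, 0], "dr": [0, 0, 0]},
  {"gripper": 0, "delta_pos": [0, 0, 0], "dr": [0, 0, 0]},
  {"gripper": 0, "delta_pos": [0, 0, 0], "dr": [0, 0, 0]},
  {"gripper": 0, "delta_pos": [0, 0, 0], "dr": [0, 0, 0]},
])

```text
t: 7.8
ee_pos: [570.1, 50.7, 54.0]
orientation: [0.064, 1.569, -0.064]
ft_force: [-0.0, -3.3, 4.7]
width: 21.3
```

Call:
apply_moves([
  {"gripper": 45, "delta_pos": [0, 0, 0], "dr": [0, 0, 0]},
  {"gripper": 45, "delta_pos": [0, 0, 0], "dr": [0, 0, 0]},
  {"gripper": 45, "delta_pos": [0, 0, 0], "dr": [0, 0, 0]},
  {"gripper": 45, "delta_pos": [-2, 0, 0], "dr": [0, 0, 0]},
  {"gripper": 45, "delta_pos": [-3, 0, 0], "dr": [0, 0, 0]},
])

```text
t: 8.22
ee_pos: [567.2, 50.9, 101.4]
orientation: [0.064, 1.576, -0.065]
ft_force: [0.3, 0.1, -0.6]
width: 39.8
```

Call:
apply_moves([
  {"gripper": 45, "delta_pos": [-3.5, 0, 0], "dr": [0, 0, 0]},
  {"gripper": 45, "delta_pos": [-4, 0, 0], "dr": [0, 0, 0]},
  {"gripper": 45, "delta_pos": [0, -3, 0], "dr": [0, 0, 0]},
  {"gripper": 45, "delta_pos": [0, -3, 0], "dr": [0, 0, 0]},
  {"gripper": 45, "delta_pos": [0, -3, 0], "dr": [0, 0, 0]},
])

```text
t: 8.63
ee_pos: [562.5, -39.2, 179.6]
orientation: [0.063, 1.568, -0.063]
ft_force: [0.1, 0.5, -0.9]
width: 39.4
```

Run:
```python
from h import *
jars('t3'); snap('scene','s3')
go((129.8,-403.1,120))
```

```text
blob 84 px 400.0 189.0 world [ 639.9 -421.3   49.4] case [ 199.9 -509.6    0. ] zmax 66.0
blob 212 px 364.0 210.0 world [ 578.9 -309.2   39.8] case [ 129.8 -403.     0. ] zmax 64.6
blob 213 px 375.0 238.0 world [ 489.1 -339.4   39.7] case [  42.8 -440.4    0. ] zmax 64.3
t 8.73 case [  91.  -137.7  178.8] z 178.8 jaw ang case 89.84 tilt [ 0. -0. -1.] F [ 0.4 -0.5 -0.8] w 39.5 q [-0.09  0.4   1.81 -0.    0.93 -1.58]
(129.8, -403.1, 120) d/l/f cm [  5.88 -26.54   3.88]
```

View pics/s3.png

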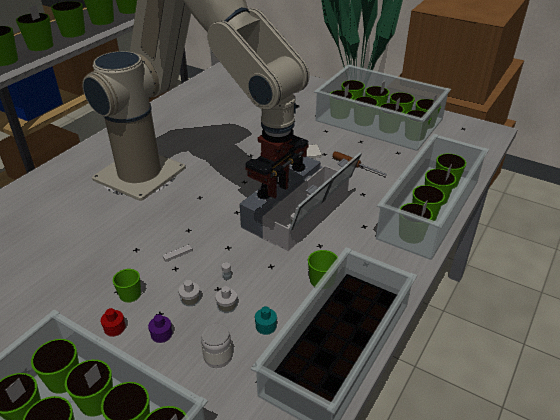

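Call:
apply_moves([
  {"gripper": 50, "delta_pos": [0, -3, 0], "dr": [0, 0, 0]},
  {"gripper": 50, "delta_pos": [0, -3, 0], "dr": [0, 0, 0]},
  {"gripper": 50, "delta_pos": [0, -3, 0], "dr": [0, 0, 0]},
  {"gripper": 50, "delta_pos": [0, -3, 0], "dr": [0, 0, 0]},
  {"gripper": 50, "delta_pos": [0, -3, 0.9], "dr": [0, 0, 0]},
])

```text
t: 9.15
ee_pos: [557.7, -189.1, 178.1]
orientation: [0.065, 1.572, -0.063]
ft_force: [1.0, -0.4, 0.1]
width: 43.6
```

Call:
apply_moves([
  {"gripper": 50, "delta_pos": [1.5, -3, 1], "dr": [0, 0, 0]},
  {"gripper": 50, "delta_pos": [1.5, -3, 1], "dr": [0, 0, 0]},
  {"gripper": 50, "delta_pos": [1.5, -3, 1], "dr": [0, 0, 0]},
  {"gripper": 50, "delta_pos": [1.4, -2.5, 0], "dr": [0, 0, 0]},
  {"gripper": 50, "delta_pos": [0, 0, 0], "dr": [0, 0, 0]},
])

```text
t: 9.57
ee_pos: [578.4, -308.7, 116.3]
orientation: [0.067, 1.573, -0.066]
ft_force: [-1.6, 0.1, 0.4]
width: 43.9
```

Call:
apply_moves([
  {"gripper": 50, "delta_pos": [2, 0, 0], "dr": [0, 0, 0]},
  {"gripper": 50, "delta_pos": [2, 0, 0], "dr": [0, 0, 0]},
  {"gripper": 50, "delta_pos": [0, 0, 0], "dr": [0, 0, 0]},
  {"gripper": 50, "delta_pos": [0, 0, 0], "dr": [0, 0, 0]},
  {"gripper": 50, "delta_pos": [0, 0, 0], "dr": [0, 0, 0]},
])

```text
t: 9.98
ee_pos: [580.2, -305.5, 80.5]
orientation: [0.064, 1.569, -0.064]
ft_force: [-0.0, 0.5, 0.7]
width: 43.8
```

Run:
```python
from h import *
go((129.8,-403.1,47))
```

```text
t 9.98 case [ 130.8 -399.1   80.5] z 80.5 jaw ang case 90.05 tilt [ 0. -0. -1.] F [-0.   0.5  0.7] w 43.8 q [-0.5   0.65  1.64  0.    0.85 -1.99]
(129.8, -403.1, 47) d/l/f cm [ 3.35 -0.4  -0.1 ]
```

Call:
apply_moves([
  {"gripper": 50, "delta_pos": [1.3, -0.4, -0.1], "dr": [0, 0, 0]},
  {"gripper": 50, "delta_pos": [1.2, 0, 0], "dr": [0, 0, 0]},
  {"gripper": 50, "delta_pos": [0.8, 0, 0], "dr": [0, 0, 0]},
  {"gripper": 50, "delta_pos": [0, 0, 0], "dr": [0, 0, 0]},
  {"gripper": 0, "delta_pos": [0, 0, 0], "dr": [0, 0, 0]},
])

```text
t: 10.4
ee_pos: [577.8, -309.8, 45.9]
orientation: [0.065, 1.571, -0.064]
ft_force: [0.5, 0.1, 0.7]
width: 39.7
```

Call:
apply_moves([
  {"gripper": 0, "delta_pos": [0, 0, 0], "dr": [0, 0, 0]},
  {"gripper": 0, "delta_pos": [0, 0, 0], "dr": [0, 0, 0]},
  {"gripper": 0, "delta_pos": [0, 0, 0], "dr": [0, 0, 0]},
  {"gripper": 0, "delta_pos": [0, 0, 0], "dr": [0, 0, 0]},
  {"gripper": 0, "delta_pos": [0, 0, 0], "dr": [0, 0, 0]},
])

```text
t: 10.82
ee_pos: [578.3, -310.1, 46.9]
orientation: [0.064, 1.57, -0.064]
ft_force: [0.3, -1.1, 0.2]
width: 21.3
```

Call:
apply_moves([
  {"gripper": 0, "delta_pos": [-1, 0, 0], "dr": [0, 0, 0]},
  {"gripper": 0, "delta_pos": [-2.5, 0, 0], "dr": [0, 0, 0]},
  {"gripper": 0, "delta_pos": [-3, 0, 0], "dr": [0, 0, 0]},
  {"gripper": 0, "delta_pos": [-3, 0, 0], "dr": [0, 0, 0]},
  {"gripper": 0, "delta_pos": [-3, 0, 0], "dr": [0, 0, 0]},
])

```text
t: 11.23
ee_pos: [577.9, -309.8, 173.5]
orientation: [0.064, 1.57, -0.064]
ft_force: [-0.1, -0.4, -1.0]
width: 21.1
```

Run:
```python
from h import *
go((92,-110,178))
```

```text
t 11.23 case [ 128.9 -403.6  173.5] z 173.5 jaw ang case 90.01 tilt [-0.  0. -1.] F [-0.1 -0.4 -1. ] w 21.1 q [-0.51  0.53  1.6   0.    1.01 -2.  ]
(92, -110, 178) d/l/f cm [-0.45 29.36 -3.69]
```

Call:
apply_moves([
  {"gripper": 0, "delta_pos": [-0.4, 1.5, -1.3], "dr": [0, 0, 0]},
  {"gripper": 0, "delta_pos": [0, 3, -1.2], "dr": [0, 0, 0]},
  {"gripper": 0, "delta_pos": [0, 3, -1.2], "dr": [0, 0, 0]},
  {"gripper": 0, "delta_pos": [0, 3, 0], "dr": [0, 0, 0]},
  {"gripper": 0, "delta_pos": [0, 3, 0], "dr": [0, 0, 0]},
])

```text
t: 11.65
ee_pos: [551.6, -171.3, 176.6]
orientation: [0.065, 1.569, -0.065]
ft_force: [1.3, 0.1, -1.4]
width: 21.4
```

Call:
apply_moves([
  {"gripper": 0, "delta_pos": [0, 3, 0], "dr": [0, 0, 0]},
  {"gripper": 0, "delta_pos": [0, 3, 0], "dr": [0, 0, 0]},
  {"gripper": 0, "delta_pos": [0, 3, 0], "dr": [0, 0, 0]},
  {"gripper": 0, "delta_pos": [0, 3, 0], "dr": [0, 0, 0]},
  {"gripper": 0, "delta_pos": [0, 2.5, 0], "dr": [0, 0, 0]},
])

```text
t: 12.07
ee_pos: [564.1, -26.0, 176.5]
orientation: [0.064, 1.569, -0.064]
ft_force: [0.6, -0.5, -1.3]
width: 21.4
```

Call:
apply_moves([
  {"gripper": 0, "delta_pos": [0, 1.4, 0], "dr": [0, 0, 0]},
  {"gripper": 0, "delta_pos": [0, 0, 0], "dr": [0, 0, 0]},
  {"gripper": 0, "delta_pos": [0, 0, 0], "dr": [0, 0, 0]},
  {"gripper": 0, "delta_pos": [0, 0, 0], "dr": [0, 0, 0]},
  {"gripper": 0, "delta_pos": [0, 0, 0], "dr": [0, 0, 0]},
])

```text
t: 12.48
ee_pos: [565.3, -15.2, 175.8]
orientation: [0.065, 1.57, -0.065]
ft_force: [-0.1, -0.6, -0.7]
width: 20.8
```

Run:
```python
from h import *
go((92,-110,55))
snap('scene','s4',(230,140,370,250),5)
```

```text
t 12.48 case [  92.2 -111.   175.8] z 175.8 jaw ang case 89.94 tilt [-0. -0. -1.] F [-0.1 -0.6 -0.7] w 20.8 q [-0.05  0.41  1.8  -0.    0.93 -1.54]
(92, -110, 55) d/l/f cm [12.08  0.1  -0.02]
```

View pics/s4.png

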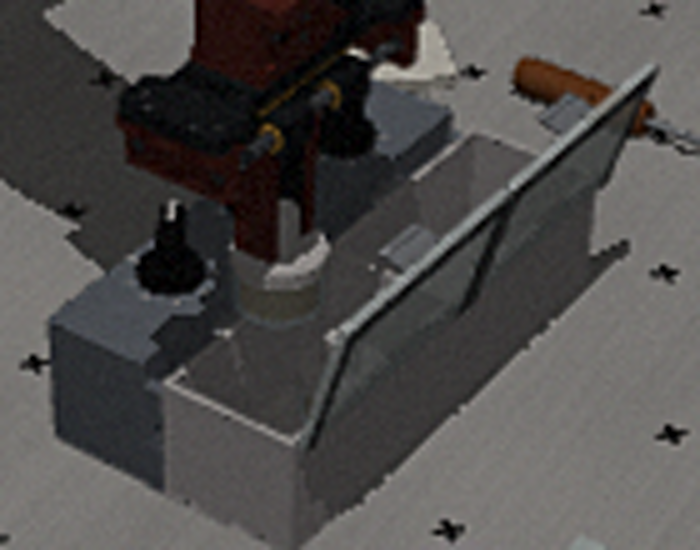

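Call:
apply_moves([
  {"gripper": 0, "delta_pos": [2, 0.1, 0], "dr": [0, 0, 0]},
  {"gripper": 0, "delta_pos": [2.5, 0, 0], "dr": [0, 0, 0]},
  {"gripper": 0, "delta_pos": [2.5, 0, 0], "dr": [0, 0, 0]},
  {"gripper": 0, "delta_pos": [2.5, 0, 0], "dr": [0, 0, 0]},
  {"gripper": 0, "delta_pos": [1.5, 0, 0], "dr": [0, 0, 0]},
])

```text
t: 12.95
ee_pos: [564.2, -14.0, 63.4]
orientation: [0.065, 1.572, -0.065]
ft_force: [-1.0, -0.2, -1.2]
width: 21.4
```

Call:
apply_moves([
  {"gripper": 0, "delta_pos": [0.6, 0, 0], "dr": [0, 0, 0]},
  {"gripper": 0, "delta_pos": [0.3, 0, 0], "dr": [0, 0, 0]},
  {"gripper": 0, "delta_pos": [0, 0, 0], "dr": [0, 0, 0]},
  {"gripper": 0, "delta_pos": [0, 0, 0], "dr": [0, 0, 0]},
  {"gripper": 0, "delta_pos": [0, 0, 0], "dr": [0, 0, 0]},
])

```text
t: 13.37
ee_pos: [566.4, -13.2, 57.8]
orientation: [0.064, 1.568, -0.064]
ft_force: [0.3, -0.2, -0.8]
width: 21.4
```

Call:
apply_moves([
  {"gripper": 0, "delta_pos": [0.2, 0, 0], "dr": [0, 0, 0]},
  {"gripper": 0, "delta_pos": [0, 0, 0], "dr": [0, 0, 0]},
  {"gripper": 0, "delta_pos": [0, 0, 0], "dr": [0, 0, 0]},
  {"gripper": 0, "delta_pos": [0, 0, 0], "dr": [0, 0, 0]},
  {"gripper": 0, "delta_pos": [0, 0, 0], "dr": [0, 0, 0]},
])

```text
t: 13.78
ee_pos: [565.5, -13.0, 54.8]
orientation: [0.064, 1.57, -0.064]
ft_force: [-0.2, -0.3, -0.6]
width: 21.4
```

Call:
apply_moves([
  {"gripper": 0, "delta_pos": [0.2, 0, 0], "dr": [0, 0, 0]},
  {"gripper": 0, "delta_pos": [0, 0, 0], "dr": [0, 0, 0]},
  {"gripper": 0, "delta_pos": [0, 0, 0], "dr": [0, 0, 0]},
  {"gripper": 45, "delta_pos": [0, 0, 0], "dr": [0, 0, 0]},
  {"gripper": 45, "delta_pos": [0, 0, 0], "dr": [0, 0, 0]},
])

```text
t: 14.2
ee_pos: [565.6, -13.0, 52.7]
orientation: [0.064, 1.57, -0.064]
ft_force: [-1.3, 0.4, -0.8]
width: 31.1
```

Call:
apply_moves([
  {"gripper": 45, "delta_pos": [0, 0, 0], "dr": [0, 0, 0]},
  {"gripper": 45, "delta_pos": [-2, 0, 0], "dr": [0, 0, 0]},
  {"gripper": 45, "delta_pos": [-3, 0, 0], "dr": [0, 0, 0]},
  {"gripper": 45, "delta_pos": [-4, 0, 0], "dr": [0, 0, 0]},
  {"gripper": 45, "delta_pos": [-3.5, 0, 0], "dr": [0, 0, 0]},
])

```text
t: 14.62
ee_pos: [565.2, -13.0, 179.2]
orientation: [0.064, 1.571, -0.064]
ft_force: [0.2, -0.6, 0.1]
width: 39.5
```

Call:
apply_moves([
  {"gripper": 50, "delta_pos": [0, -3, 0], "dr": [0, 0, 0]},
  {"gripper": 50, "delta_pos": [0, -3, 0], "dr": [0, 0, 0]},
  {"gripper": 50, "delta_pos": [0, -3, 0], "dr": [0, 0, 0]},
  {"gripper": 50, "delta_pos": [0, -3, 0], "dr": [0, 0, 0]},
  {"gripper": 50, "delta_pos": [0, -3, 0], "dr": [0, 0, 0]},
])

```text
t: 15.03
ee_pos: [553.0, -163.8, 178.0]
orientation: [0.064, 1.569, -0.064]
ft_force: [1.0, -0.5, -0.1]
width: 43.6
```

Run:
```python
from h import *
jars('t4'); save('t4','t4c',(180,140,400,270),3.6)
go((43,-440.5,110),(43,-440.5,47))
```

```text
blob 78 px 400.0 190.0 world [ 638.9 -421.4   49. ] case [ 198.9 -509.8    0. ] zmax 66.0
blob 211 px 375.0 238.0 world [ 489.4 -339.2   39.9] case [  43.1 -440.2    0. ] zmax 64.1
t 15.08 case [  92.4 -264.5  178.1] z 178.1 jaw ang case 89.93 tilt [ 0.001 -0.002 -1.   ] F [ 0.1 -3.4  0.2] w 44.1 q [-0.31  0.42  1.78 -0.    0.94 -1.8 ]
(43, -440.5, 110) d/l/f cm [  6.81 -17.6   -4.94]
(43, -440.5, 47) d/l/f cm [6.3 0.  0. ]
```

View pics/t4c.png

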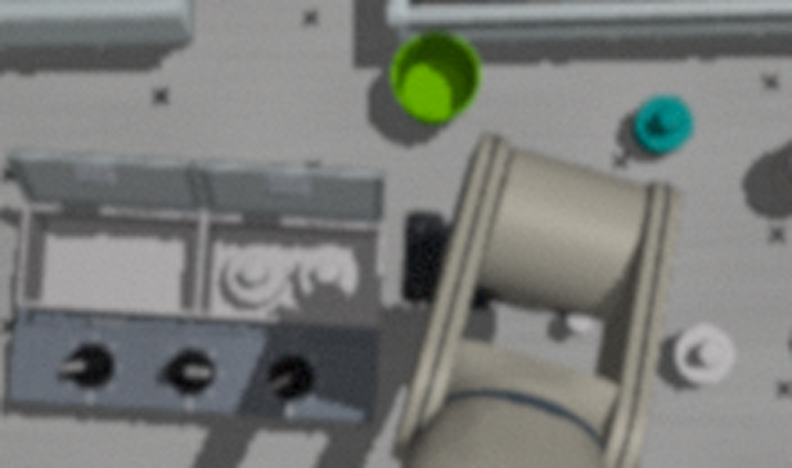

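Call:
apply_moves([
  {"gripper": 50, "delta_pos": [0, -3, -0.8], "dr": [0, 0, 0]},
  {"gripper": 50, "delta_pos": [1, -3, -0.8], "dr": [0, 0, 0]},
  {"gripper": 50, "delta_pos": [1.5, -3, -0.8], "dr": [0, 0, 0]},
  {"gripper": 50, "delta_pos": [1.5, -3, -0.8], "dr": [0, 0, 0]},
  {"gripper": 50, "delta_pos": [1.5, -3, -0.9], "dr": [0, 0, 0]},
])

```text
t: 15.5
ee_pos: [499.8, -309.9, 122.4]
orientation: [0.064, 1.569, -0.064]
ft_force: [0.7, 0.2, -0.4]
width: 43.9
```

Call:
apply_moves([
  {"gripper": 50, "delta_pos": [1.3, -2.6, -0.8], "dr": [0, 0, 0]},
  {"gripper": 50, "delta_pos": [1.5, 0, 0], "dr": [0, 0, 0]},
  {"gripper": 50, "delta_pos": [1.5, 0, 0], "dr": [0, 0, 0]},
  {"gripper": 50, "delta_pos": [0, 0, 0], "dr": [0, 0, 0]},
  {"gripper": 50, "delta_pos": [0, 0, 0], "dr": [0, 0, 0]},
])

```text
t: 15.92
ee_pos: [489.5, -333.5, 79.1]
orientation: [0.065, 1.571, -0.064]
ft_force: [-0.2, -0.5, -0.0]
width: 43.9
```

Run:
```python
from h import *
go((43,-440.3,47))
```

```text
t 15.92 case [  42.7 -434.5   79.1] z 79.1 jaw ang case 90.0 tilt [-0.002  0.001 -1.   ] F [-0.2 -0.5 -0. ] w 43.9 q [-0.62  0.58  1.79  0.    0.77 -2.11]
(43, -440.3, 47) d/l/f cm [ 3.21 -0.58  0.03]
```

Call:
apply_moves([
  {"gripper": 50, "delta_pos": [1.2, -0.6, 0], "dr": [0, 0, 0]},
  {"gripper": 50, "delta_pos": [1.2, 0, 0], "dr": [0, 0, 0]},
  {"gripper": 50, "delta_pos": [0.8, 0, 0], "dr": [0, 0, 0]},
  {"gripper": 50, "delta_pos": [0, 0, 0], "dr": [0, 0, 0]},
  {"gripper": 0, "delta_pos": [0, 0, 0], "dr": [0, 0, 0]},
])

```text
t: 16.33
ee_pos: [489.1, -339.4, 46.9]
orientation: [0.065, 1.571, -0.063]
ft_force: [-0.2, -0.8, -0.6]
width: 40.0
```

Call:
apply_moves([
  {"gripper": 0, "delta_pos": [0, 0, 0], "dr": [0, 0, 0]},
  {"gripper": 0, "delta_pos": [0, 0, 0], "dr": [0, 0, 0]},
  {"gripper": 0, "delta_pos": [0, 0, 0], "dr": [0, 0, 0]},
  {"gripper": 0, "delta_pos": [0, 0, 0], "dr": [0, 0, 0]},
  {"gripper": 0, "delta_pos": [0, 0, 0], "dr": [0, 0, 0]},
])

```text
t: 16.75
ee_pos: [489.7, -340.0, 48.1]
orientation: [0.064, 1.569, -0.065]
ft_force: [-0.9, -0.3, 1.4]
width: 21.1
```

Call:
apply_moves([
  {"gripper": 0, "delta_pos": [-1, 0, 0], "dr": [0, 0, 0]},
  {"gripper": 0, "delta_pos": [-3, 0, 0], "dr": [0, 0, 0]},
  {"gripper": 0, "delta_pos": [-3, 0, 0], "dr": [0, 0, 0]},
  {"gripper": 0, "delta_pos": [-3, 0, 0], "dr": [0, 0, 0]},
  {"gripper": 0, "delta_pos": [-3.5, 0, 0], "dr": [0, 0, 0]},
])

```text
t: 17.17
ee_pos: [488.7, -339.3, 183.8]
orientation: [0.065, 1.571, -0.063]
ft_force: [0.3, 0.2, -0.8]
width: 21.3
```

Run:
```python
from h import *
go((92,78,180))
```

```text
t 17.17 case [  42.4 -440.3  183.8] z 183.8 jaw ang case 90.02 tilt [-0.002  0.001 -1.   ] F [ 0.3  0.2 -0.8] w 21.3 q [-0.63  0.44  1.73 -0.    0.97 -2.12]
(92, 78, 180) d/l/f cm [ 0.38 51.83  4.96]
```

Call:
apply_moves([
  {"gripper": 0, "delta_pos": [0, 1.5, 0.6], "dr": [0, 0, 0]},
  {"gripper": 0, "delta_pos": [0, 3, 0.6], "dr": [0, 0, 0]},
  {"gripper": 0, "delta_pos": [0, 3, 0.6], "dr": [0, 0, 0]},
  {"gripper": 0, "delta_pos": [0, 3, 0.6], "dr": [0, 0, 0]},
  {"gripper": 0, "delta_pos": [0, 3, 0.6], "dr": [0, 0, 0]},
])

```text
t: 17.58
ee_pos: [530.4, -206.6, 183.5]
orientation: [0.065, 1.569, -0.065]
ft_force: [0.3, -0.4, -1.0]
width: 21.4
```

Call:
apply_moves([
  {"gripper": 0, "delta_pos": [0, 3, 0.7], "dr": [0, 0, 0]},
  {"gripper": 0, "delta_pos": [0, 3, 0.7], "dr": [0, 0, 0]},
  {"gripper": 0, "delta_pos": [0, 3, 0.6], "dr": [0, 0, 0]},
  {"gripper": 0, "delta_pos": [0, 3, 0], "dr": [0, 0, 0]},
  {"gripper": 0, "delta_pos": [0, 3, 0], "dr": [0, 0, 0]},
])

```text
t: 18.0
ee_pos: [562.8, -58.4, 183.4]
orientation: [0.064, 1.569, -0.064]
ft_force: [0.5, 0.6, -0.8]
width: 21.5
```

Call:
apply_moves([
  {"gripper": 0, "delta_pos": [0, 3, 0], "dr": [0, 0, 0]},
  {"gripper": 0, "delta_pos": [0, 3, 0], "dr": [0, 0, 0]},
  {"gripper": 0, "delta_pos": [0, 3, 0], "dr": [0, 0, 0]},
  {"gripper": 0, "delta_pos": [0, 3, 0], "dr": [0, 0, 0]},
  {"gripper": 0, "delta_pos": [0, 3, 0], "dr": [0, 0, 0]},
])

```text
t: 18.42
ee_pos: [574.6, 91.1, 183.4]
orientation: [0.064, 1.57, -0.064]
ft_force: [0.1, 0.4, -1.0]
width: 21.3
```

Call:
apply_moves([
  {"gripper": 0, "delta_pos": [0, 3, 0], "dr": [0, 0, 0]},
  {"gripper": 0, "delta_pos": [0, 3, 0], "dr": [0, 0, 0]},
  {"gripper": 0, "delta_pos": [0, 2.3, 0], "dr": [0, 0, 0]},
  {"gripper": 0, "delta_pos": [0, 0, 0], "dr": [0, 0, 0]},
  {"gripper": 0, "delta_pos": [0, 0, 0], "dr": [0, 0, 0]},
])

```text
t: 18.83
ee_pos: [581.4, 173.2, 183.1]
orientation: [0.062, 1.57, -0.062]
ft_force: [0.3, -0.2, -1.7]
width: 21.3
```

Run:
```python
from h import *
go((92,78,56))
snap('scene','s5',(230,130,370,240),5)
```

```text
t 18.83 case [ 92.8  78.1 183.1] z 183.1 jaw ang case 90.15 tilt [ 0. -0. -1.] F [ 0.3 -0.2 -1.7] w 21.3 q [ 0.27  0.45  1.71 -0.    0.98 -1.22]
(92, 78, 56) d/l/f cm [ 1.271e+01 -1.000e-02 -8.000e-02]
```

View pics/s5.png

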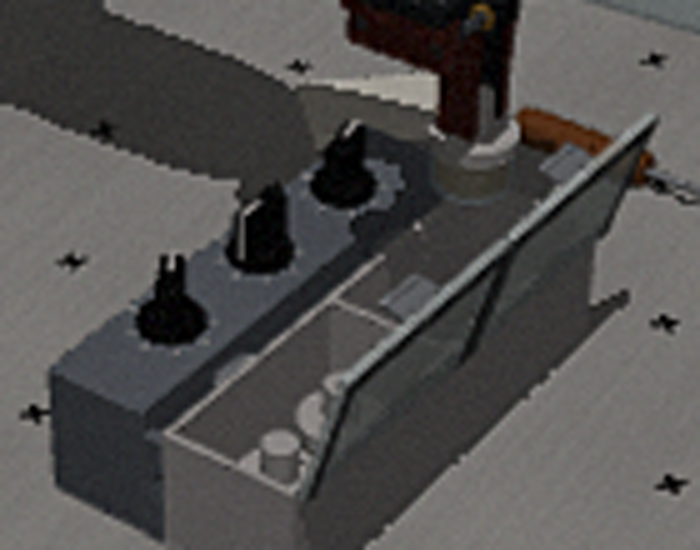

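Call:
apply_moves([
  {"gripper": 0, "delta_pos": [2, 0, -0.1], "dr": [0, 0, 0]},
  {"gripper": 0, "delta_pos": [2.5, 0, 0], "dr": [0, 0, 0]},
  {"gripper": 0, "delta_pos": [2.5, 0, 0], "dr": [0, 0, 0]},
  {"gripper": 0, "delta_pos": [2.5, 0, 0], "dr": [0, 0, 0]},
  {"gripper": 0, "delta_pos": [1.8, 0, 0], "dr": [0, 0, 0]},
])

```text
t: 19.3
ee_pos: [579.7, 170.4, 68.0]
orientation: [0.065, 1.572, -0.066]
ft_force: [-0.7, 0.5, -1.2]
width: 21.4
```

Call:
apply_moves([
  {"gripper": 0, "delta_pos": [0.8, 0, 0], "dr": [0, 0, 0]},
  {"gripper": 0, "delta_pos": [0.4, 0, 0], "dr": [0, 0, 0]},
  {"gripper": 0, "delta_pos": [0, 0, 0], "dr": [0, 0, 0]},
  {"gripper": 0, "delta_pos": [0, 0, 0], "dr": [0, 0, 0]},
  {"gripper": 0, "delta_pos": [0, 0, 0], "dr": [0, 0, 0]},
])

```text
t: 19.72
ee_pos: [581.6, 172.4, 59.0]
orientation: [0.065, 1.568, -0.064]
ft_force: [0.6, -0.1, -1.8]
width: 21.2
```

Call:
apply_moves([
  {"gripper": 0, "delta_pos": [0.2, 0, 0], "dr": [0, 0, 0]},
  {"gripper": 0, "delta_pos": [0, 0, 0], "dr": [0, 0, 0]},
  {"gripper": 0, "delta_pos": [0, 0, 0], "dr": [0, 0, 0]},
  {"gripper": 0, "delta_pos": [0, 0, 0], "dr": [0, 0, 0]},
  {"gripper": 0, "delta_pos": [0, 0, 0], "dr": [0, 0, 0]},
])

```text
t: 20.13
ee_pos: [580.7, 172.5, 55.9]
orientation: [0.064, 1.57, -0.064]
ft_force: [-0.4, 0.8, -1.2]
width: 21.4
```

Call:
apply_moves([
  {"gripper": 0, "delta_pos": [0.3, 0, 0], "dr": [0, 0, 0]},
  {"gripper": 0, "delta_pos": [0, 0, 0], "dr": [0, 0, 0]},
  {"gripper": 0, "delta_pos": [0, 0, 0], "dr": [0, 0, 0]},
  {"gripper": 45, "delta_pos": [0, 0, 0], "dr": [0, 0, 0]},
  {"gripper": 45, "delta_pos": [0, 0, 0], "dr": [0, 0, 0]},
])

```text
t: 20.55
ee_pos: [580.6, 172.5, 52.5]
orientation: [0.065, 1.57, -0.064]
ft_force: [0.5, 0.1, 0.7]
width: 30.7
```

Call:
apply_moves([
  {"gripper": 45, "delta_pos": [0, 0, 0], "dr": [0, 0, 0]},
  {"gripper": 45, "delta_pos": [-2, 0, 0], "dr": [0, 0, 0]},
  {"gripper": 45, "delta_pos": [-3, 0, 0], "dr": [0, 0, 0]},
  {"gripper": 45, "delta_pos": [-4, 0, 0], "dr": [0, 0, 0]},
  {"gripper": 45, "delta_pos": [-4, 0, 0], "dr": [0, 0, 0]},
])

```text
t: 20.97
ee_pos: [579.7, 172.2, 183.1]
orientation: [0.064, 1.572, -0.065]
ft_force: [1.1, 0.5, -0.3]
width: 39.3
```

Call:
apply_moves([
  {"gripper": 0, "delta_pos": [-3, 0, 0], "dr": [0, 0, 0]},
  {"gripper": 0, "delta_pos": [-2, 0, 0], "dr": [0, 0, 0]},
  {"gripper": 0, "delta_pos": [0, 0, 0], "dr": [0, 0, 0]},
  {"gripper": 0, "delta_pos": [0, 0, 0], "dr": [0, 0, 0]},
  {"gripper": 0, "delta_pos": [0, 0, 0], "dr": [0, 0, 0]},
])

```text
t: 21.38
ee_pos: [579.8, 172.2, 231.4]
orientation: [0.064, 1.572, -0.065]
ft_force: [0.2, -0.5, -0.3]
width: 9.4
```

Run:
```python
from h import *
d=ctrl.get_image('top');np.savez('pics/t5.npz',**d)
save('t5','t5c',(170,140,410,270),3.3)
go((205,78,230),(205,78,155))
```

```text
t 21.43 case [ 91.1  76.9 230.9] z 230.9 jaw ang case 90.01 tilt [-0.003 -0.001 -1.   ] F [-0.1 -0.1  0. ] w 5.8 q [ 0.27  0.39  1.67  0.    1.08 -1.22]
(205, 78, 230) d/l/f cm [ 0.09  0.11 11.39]
(205, 78, 155) d/l/f cm [7.5 0.  0. ]
```

View pics/t5c.png

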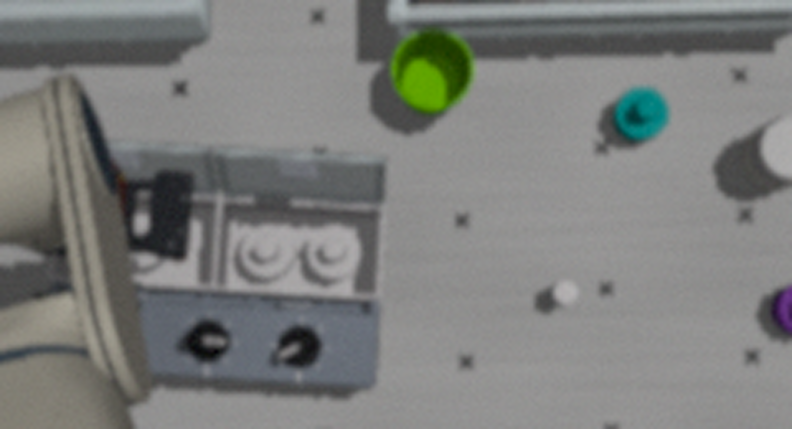

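Call:
apply_moves([
  {"gripper": 0, "delta_pos": [0, 0, 2], "dr": [0, 0, 0]},
  {"gripper": 0, "delta_pos": [0, 0, 3], "dr": [0, 0, 0]},
  {"gripper": 0, "delta_pos": [0, 0, 3], "dr": [0, 0, 0]},
  {"gripper": 0, "delta_pos": [0, 0, 3], "dr": [0, 0, 0]},
  {"gripper": 0, "delta_pos": [0, 0, 1], "dr": [0, 0, 0]},
])

```text
t: 21.85
ee_pos: [702.6, 161.9, 230.1]
orientation: [0.064, 1.571, -0.065]
ft_force: [-0.4, -0.2, 0.1]
width: 0.1
```

Call:
apply_moves([
  {"gripper": 0, "delta_pos": [2, 0, 0], "dr": [0, 0, 0]},
  {"gripper": 0, "delta_pos": [3, 0, 0], "dr": [0, 0, 0]},
  {"gripper": 0, "delta_pos": [2.5, 0, 0], "dr": [0, 0, 0]},
  {"gripper": 0, "delta_pos": [0, 0, 0], "dr": [0, 0, 0]},
  {"gripper": 0, "delta_pos": [0, 0, 0], "dr": [0, 0, 0]},
])

```text
t: 22.27
ee_pos: [698.2, 162.3, 155.0]
orientation: [0.063, 1.576, -0.065]
ft_force: [-0.2, 0.4, -0.3]
width: 0.4
```

Call:
apply_moves([
  {"gripper": 0, "delta_pos": [0, 0, -1], "dr": [0, 0, 0]},
  {"gripper": 0, "delta_pos": [0, 0, -1], "dr": [0, 0, 0]},
  {"gripper": 0, "delta_pos": [0, 0, -1], "dr": [0, 0, 0]},
  {"gripper": 0, "delta_pos": [0, 0, -1], "dr": [0, 0, 0]},
  {"gripper": 0, "delta_pos": [0, 0, -1], "dr": [0, 0, 0]},
])

```text
t: 22.68
ee_pos: [649.9, 167.0, 159.1]
orientation: [0.065, 1.568, -0.064]
ft_force: [0.3, -0.4, 1.1]
width: 0.6
```

Call:
apply_moves([
  {"gripper": 0, "delta_pos": [0, 0, -1], "dr": [0, 0, 0]},
  {"gripper": 0, "delta_pos": [0, 0, -1], "dr": [0, 0, 0]},
  {"gripper": 0, "delta_pos": [0, 0, -1], "dr": [0, 0, 0]},
  {"gripper": 0, "delta_pos": [0, 0, -1], "dr": [0, 0, 0]},
  {"gripper": 0, "delta_pos": [0, 0, -1], "dr": [0, 0, 0]},
])

```text
t: 23.1
ee_pos: [599.5, 170.8, 157.6]
orientation: [0.064, 1.57, -0.064]
ft_force: [1.1, -0.3, -0.0]
width: 0.8
```

Run:
```python
from h import *
go((105,78,155))
```

```text
t 23.1 case [111.   77.1 157.6] z 157.6 jaw ang case 90.01 tilt [-0. -0. -1.] F [ 1.1 -0.3 -0. ] w 0.8 q [ 0.26  0.51  1.68  0.    0.95 -1.23]
(105, 78, 155) d/l/f cm [ 0.26  0.09 -0.6 ]
```

Call:
apply_moves([
  {"gripper": 0, "delta_pos": [0, 0, -1], "dr": [0, 0, 0]},
  {"gripper": 0, "delta_pos": [-3, 0, 0], "dr": [0, 0, 0]},
  {"gripper": 0, "delta_pos": [-3, 0, 0], "dr": [0, 0, 0]},
  {"gripper": 0, "delta_pos": [-1.5, -2, 2], "dr": [0, 0, 0]},
  {"gripper": 0, "delta_pos": [0, -3, 2], "dr": [0, 0, 0]},
])

```text
t: 23.52
ee_pos: [627.7, 120.6, 237.1]
orientation: [0.063, 1.564, -0.06]
ft_force: [1.6, 0.4, -0.2]
width: 0.6
```

Call:
apply_moves([
  {"gripper": 0, "delta_pos": [0, -3, 2], "dr": [0, 0, 0]},
  {"gripper": 0, "delta_pos": [0, -3, 2], "dr": [0, 0, 0]},
  {"gripper": 0, "delta_pos": [0, -3, 2], "dr": [0, 0, 0]},
  {"gripper": 0, "delta_pos": [0, -1.5, 1], "dr": [0, 0, 0]},
  {"gripper": 0, "delta_pos": [0, 0, 0], "dr": [0, 0, 0]},
])

```text
t: 23.93
ee_pos: [688.3, 4.9, 232.2]
orientation: [0.067, 1.57, -0.067]
ft_force: [0.4, 1.1, 0.5]
width: 0.6
```

Run:
```python
from h import *
go((205,-78,230),(205,-78,155))
```

```text
t 23.93 case [213.2 -80.9 232.2] z 232.2 jaw ang case 89.81 tilt [-0.    -0.001 -1.   ] F [0.4 1.1 0.5] w 0.6 q [-0.01  0.51  1.48 -0.    1.15 -1.5 ]
(205, -78, 230) d/l/f cm [ 0.22  0.29 -0.82]
(205, -78, 155) d/l/f cm [7.5 0.  0. ]
```

Call:
apply_moves([
  {"gripper": 0, "delta_pos": [2.5, 0.3, -0.5], "dr": [0, 0, 0]},
  {"gripper": 0, "delta_pos": [3, 0, 0], "dr": [0, 0, 0]},
  {"gripper": 0, "delta_pos": [2, 0, 0], "dr": [0, 0, 0]},
  {"gripper": 0, "delta_pos": [0, 0, 0], "dr": [0, 0, 0]},
  {"gripper": 0, "delta_pos": [0, 0, -1], "dr": [0, 0, 0]},
])

```text
t: 24.35
ee_pos: [672.5, 13.4, 156.8]
orientation: [0.064, 1.572, -0.064]
ft_force: [-0.1, -0.4, 0.1]
width: 0.4
```

Call:
apply_moves([
  {"gripper": 0, "delta_pos": [0, 0, -1], "dr": [0, 0, 0]},
  {"gripper": 0, "delta_pos": [0, 0, -1], "dr": [0, 0, 0]},
  {"gripper": 0, "delta_pos": [0, 0, -1], "dr": [0, 0, 0]},
  {"gripper": 0, "delta_pos": [0, 0, -1], "dr": [0, 0, 0]},
  {"gripper": 0, "delta_pos": [0, 0, -1], "dr": [0, 0, 0]},
])

```text
t: 24.77
ee_pos: [622.6, 16.6, 159.0]
orientation: [0.064, 1.568, -0.064]
ft_force: [1.0, -0.2, 1.0]
width: 0.8
```

Call:
apply_moves([
  {"gripper": 0, "delta_pos": [0, 0, -1], "dr": [0, 0, 0]},
  {"gripper": 0, "delta_pos": [0, 0, -1], "dr": [0, 0, 0]},
  {"gripper": 0, "delta_pos": [0, 0, -1], "dr": [0, 0, 0]},
  {"gripper": 0, "delta_pos": [0, 0, -1], "dr": [0, 0, 0]},
  {"gripper": 0, "delta_pos": [0, 0, -1], "dr": [0, 0, 0]},
])

```text
t: 25.18
ee_pos: [572.0, 20.5, 157.5]
orientation: [0.064, 1.57, -0.064]
ft_force: [0.7, -1.4, -0.7]
width: 0.2
```

Call:
apply_moves([
  {"gripper": 0, "delta_pos": [0, 0, 0], "dr": [0, 0, 0]},
  {"gripper": 0, "delta_pos": [-3, 0, 0], "dr": [0, 0, 0]},
  {"gripper": 0, "delta_pos": [-3, 0, 0], "dr": [0, 0, 0]},
  {"gripper": 0, "delta_pos": [-1, 2, -2], "dr": [0, 0, 0]},
  {"gripper": 0, "delta_pos": [0, 3, -2], "dr": [0, 0, 0]},
])

```text
t: 25.6
ee_pos: [539.5, 72.7, 230.7]
orientation: [0.067, 1.564, -0.066]
ft_force: [-0.0, 1.2, -0.0]
width: 0.7
```

Run:
```python
from h import *
go((51,78,130),(51,78,105)); snap('scene','s6',(210,110,380,260),4)
```

```text
t 25.6 case [ 59.3 -25.5 230.7] z 230.7 jaw ang case 89.83 tilt [ 0.006  0.001 -1.   ] F [-0.   1.2 -0. ] w 0.7 q [ 0.11  0.3   1.81 -0.    1.02 -1.37]
(51, 78, 130) d/l/f cm [10.07 10.35 -0.83]
(51, 78, 105) d/l/f cm [2.5 0.  0. ]
```

View pics/s6.png

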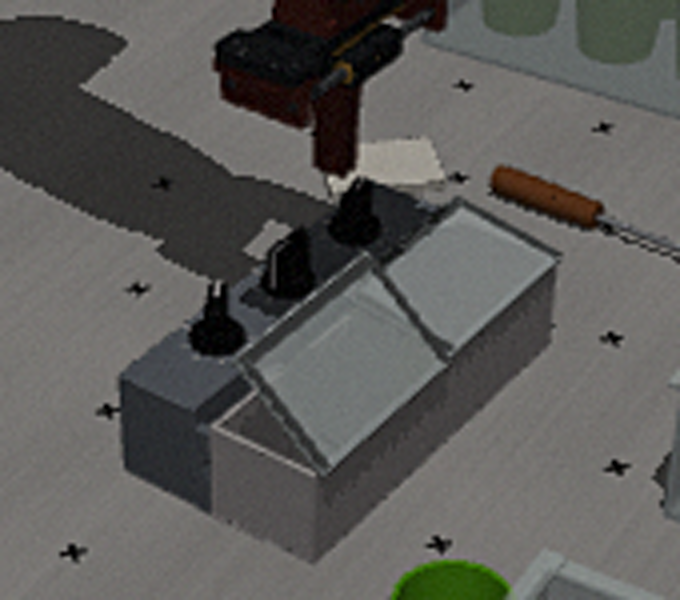

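Call:
apply_moves([
  {"gripper": 0, "delta_pos": [2, 3, -0.4], "dr": [0, 0, 0]},
  {"gripper": 0, "delta_pos": [2, 3, -0.4], "dr": [0, 0, 0]},
  {"gripper": 0, "delta_pos": [2, 3, 0], "dr": [0, 0, 0]},
  {"gripper": 0, "delta_pos": [2, 1.4, 0], "dr": [0, 0, 0]},
  {"gripper": 0, "delta_pos": [2, 0, 0], "dr": [0, 0, 0]},
])

```text
t: 26.07
ee_pos: [538.2, 180.8, 126.7]
orientation: [0.062, 1.569, -0.061]
ft_force: [-0.6, 0.0, -0.1]
width: 0.6
```

Call:
apply_moves([
  {"gripper": 0, "delta_pos": [1, 0, 0], "dr": [0, 0, 0]},
  {"gripper": 0, "delta_pos": [0, 0, 0], "dr": [0, 0, 0]},
  {"gripper": 0, "delta_pos": [0, 0, 0], "dr": [0, 0, 0]},
  {"gripper": 0, "delta_pos": [0, 0, 0], "dr": [0, 0, 0]},
  {"gripper": 0, "delta_pos": [0, 0, 0], "dr": [0, 0, 0]},
])

```text
t: 26.48
ee_pos: [538.9, 177.6, 118.9]
orientation: [0.065, 1.568, -0.064]
ft_force: [0.1, -0.1, -1.3]
width: 0.5
```

Run:
```python
from h import *
go((51,78,104))
```

```text
t 26.48 case [ 50.1  78.9 118.9] z 118.9 jaw ang case 89.96 tilt [ 0.002  0.001 -1.   ] F [ 0.1 -0.1 -1.3] w 0.5 q [ 0.3   0.49  1.83 -0.    0.82 -1.19]
(51, 78, 104) d/l/f cm [ 1.49 -0.09  0.09]
```

Call:
apply_moves([
  {"gripper": 0, "delta_pos": [0.5, 0, 0], "dr": [0, 0, 0]},
  {"gripper": 0, "delta_pos": [0.5, 0, 0], "dr": [0, 0, 0]},
  {"gripper": 0, "delta_pos": [0.3, 0, 0], "dr": [0, 0, 0]},
  {"gripper": 0, "delta_pos": [0.3, 0, 0], "dr": [0, 0, 0]},
  {"gripper": 0, "delta_pos": [0.2, 0, 0], "dr": [0, 0, 0]},
])

```text
t: 26.9
ee_pos: [537.8, 177.8, 99.2]
orientation: [0.064, 1.57, -0.064]
ft_force: [0.3, -0.4, -0.1]
width: 0.5
```

Call:
apply_moves([
  {"gripper": 0, "delta_pos": [0.1, 0, 0], "dr": [0, 0, 0]},
  {"gripper": 0, "delta_pos": [0.1, 0, 0], "dr": [0, 0, 0]},
  {"gripper": 0, "delta_pos": [0.1, 0, 0], "dr": [0, 0, 0]},
  {"gripper": 0, "delta_pos": [0, 0, 0], "dr": [0, 0, 0]},
  {"gripper": 0, "delta_pos": [0, 0, 0], "dr": [0, 0, 0]},
])

```text
t: 27.32
ee_pos: [538.0, 177.9, 96.7]
orientation: [0.064, 1.57, -0.064]
ft_force: [0.6, 0.6, 0.2]
width: 0.6
```

Call:
apply_moves([
  {"gripper": 0, "delta_pos": [0.1, 0, 0], "dr": [0, 0, 0]},
  {"gripper": 0, "delta_pos": [0.1, 0, 0], "dr": [0, 0, 0]},
  {"gripper": 0, "delta_pos": [0, 0, 0], "dr": [0, 0, 0]},
  {"gripper": 0, "delta_pos": [0, 0, 0], "dr": [0, 0, 0]},
  {"gripper": 0, "delta_pos": [0, 0, 0], "dr": [0, 0, 0]},
])

```text
t: 27.73
ee_pos: [538.2, 178.0, 96.1]
orientation: [0.064, 1.569, -0.064]
ft_force: [-3.7, -1.3, 12.5]
width: 0.6
```

Call:
apply_moves([
  {"gripper": 0, "delta_pos": [0.1, 0, 0], "dr": [0, 0, 0]},
  {"gripper": 0, "delta_pos": [0.1, 0, 0], "dr": [0, 0, 0]},
  {"gripper": 0, "delta_pos": [0, 0, 0], "dr": [0, 0, 0]},
  {"gripper": 0, "delta_pos": [0, 0, 0], "dr": [0, 0, 0]},
  {"gripper": 0, "delta_pos": [0, 0, 0], "dr": [0, 0, 0]},
])

```text
t: 28.15
ee_pos: [538.2, 178.0, 95.6]
orientation: [0.065, 1.569, -0.064]
ft_force: [-9.1, -2.6, 28.3]
width: 0.0
```

```bash
cat >> h.py <<'E'
def cov(tag):
    "fit each cover's outer face height vs case x in the top view"
    d=ctrl.get_image('top');np.savez(f'pics/{tag}.npz',**d);M=R.from_rotvec(d['rvec'].ravel()).as_matrix()
    v,u=np.mgrid[0:420,0:560];r=np.stack([u,v,u*0+1],-1)@np.linalg.inv(d['mtx']).T*d['range_z'][...,None]
    P=((r-d['tvec'].ravel())@M-O)@C
    for s in(1,-1):
        m=(abs(P[...,1]*s-78)<65)&(P[...,0]>55)&(P[...,0]<128)&(P[...,2]>0)&(P[...,2]<125)
        q=P[m]
        if len(q)>20:
            a=np.polyfit(q[:,0],q[:,2],1); print('cover',s,len(q),'angle',-np.arctan(a[0]).round(3),'z at 51',np.polyval(a,51).round(1),'median z',np.median(q[:,2]).round(1),'resid',np.std(q[:,2]-np.polyval(a,q[:,0])).round(1))
E
python3 - <<'E'
from h import *
cov('t6');go()
E
```

```text
cover 1 306 angle -0.008 z at 51 87.0 median z 87.5 resid 2.6
cover -1 999 angle -0.005 z at 51 87.1 median z 87.2 resid 2.6
t 28.2 case [49.4 79.3 95.6] z 95.6 jaw ang case 90.01 tilt [ 0.001  0.    -1.   ] F [-8.7 -3.4 27.6] w 0.2 q [ 0.3   0.53  1.84  0.    0.77 -1.19]
```

Call:
apply_moves([
  {"gripper": 0, "delta_pos": [-1, 0, 0], "dr": [0, 0, 0]},
  {"gripper": 0, "delta_pos": [-1.5, -1, 0], "dr": [0, 0, 0]},
  {"gripper": 0, "delta_pos": [0, -3, 0.1], "dr": [0, 0, 0]},
  {"gripper": 0, "delta_pos": [0, -3, 0.1], "dr": [0, 0, 0]},
  {"gripper": 0, "delta_pos": [0, -3, 0], "dr": [0, 0, 0]},
])

```text
t: 28.62
ee_pos: [532.1, 77.4, 118.2]
orientation: [0.063, 1.569, -0.063]
ft_force: [0.7, -0.8, 0.1]
width: 0.7
```

Call:
apply_moves([
  {"gripper": 0, "delta_pos": [0, -3, 0], "dr": [0, 0, 0]},
  {"gripper": 0, "delta_pos": [0, -2.7, 0], "dr": [0, 0, 0]},
  {"gripper": 0, "delta_pos": [0.5, 0, 0], "dr": [0, 0, 0]},
  {"gripper": 0, "delta_pos": [0.3, 0, 0], "dr": [0, 0, 0]},
  {"gripper": 0, "delta_pos": [0, 0, 0], "dr": [0, 0, 0]},
])

```text
t: 29.03
ee_pos: [526.9, 21.5, 109.1]
orientation: [0.065, 1.571, -0.065]
ft_force: [-0.0, 1.1, -0.8]
width: 0.3
```

Run:
```python
from h import *
cov('t7');go((51,-78,104))
save('t7','t7c',(170,160,300,265),5); snap('scene','s7',(210,110,380,260),4)
a=cv2.imread('pics/t7c.png');b=cv2.imread('pics/s7.png')
h=400;f=lambda i:cv2.resize(i,(400,400*i.shape[0]//i.shape[1]))
a,b=f(a),f(b);n=min(len(a),len(b));cv2.imwrite('pics/m7.png',np.hstack([a[:n],b[:n]]))
```

```text
cover 1 770 angle 0.005 z at 51 87.5 median z 87.3 resid 2.5
cover -1 72 angle 0.013 z at 51 88.2 median z 87.5 resid 2.5
t 29.08 case [ 51.  -77.2 109.3] z 109.3 jaw ang case 90.03 tilt [-0.001  0.    -1.   ] F [-0.4 -0.3  0. ] w 0.7 q [ 0.02  0.46  1.92  0.    0.76 -1.47]
(51, -78, 104) d/l/f cm [ 0.53 -0.08 -0.  ]
```

View pics/m7.png

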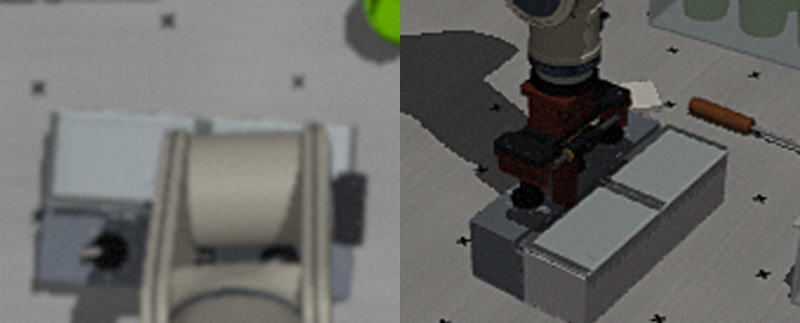

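Call:
apply_moves([
  {"gripper": 0, "delta_pos": [0.3, 0, 0], "dr": [0, 0, 0]},
  {"gripper": 0, "delta_pos": [0.2, 0, 0], "dr": [0, 0, 0]},
  {"gripper": 0, "delta_pos": [0.2, 0, 0], "dr": [0, 0, 0]},
  {"gripper": 0, "delta_pos": [0, 0, 0], "dr": [0, 0, 0]},
  {"gripper": 0, "delta_pos": [0, 0, 0], "dr": [0, 0, 0]},
])

```text
t: 29.55
ee_pos: [527.0, 21.5, 102.5]
orientation: [0.064, 1.57, -0.064]
ft_force: [-0.0, 0.0, 0.4]
width: 0.4
```

Call:
apply_moves([
  {"gripper": 0, "delta_pos": [0.2, 0, 0], "dr": [0, 0, 0]},
  {"gripper": 0, "delta_pos": [0, 0, 0], "dr": [0, 0, 0]},
  {"gripper": 0, "delta_pos": [0, 0, 0], "dr": [0, 0, 0]},
  {"gripper": 0, "delta_pos": [0, 0, 0], "dr": [0, 0, 0]},
  {"gripper": 0, "delta_pos": [0, 0, 0], "dr": [0, 0, 0]},
])

```text
t: 29.97
ee_pos: [527.2, 21.2, 100.7]
orientation: [0.064, 1.57, -0.064]
ft_force: [0.4, 0.2, -0.6]
width: 0.5
```

Call:
apply_moves([
  {"gripper": 0, "delta_pos": [0.2, 0, 0], "dr": [0, 0, 0]},
  {"gripper": 0, "delta_pos": [0, 0, 0], "dr": [0, 0, 0]},
  {"gripper": 0, "delta_pos": [0, 0, 0], "dr": [0, 0, 0]},
  {"gripper": 0, "delta_pos": [0, 0, 0], "dr": [0, 0, 0]},
  {"gripper": 0, "delta_pos": [0, 0, 0], "dr": [0, 0, 0]},
])

```text
t: 30.38
ee_pos: [527.1, 21.2, 98.7]
orientation: [0.064, 1.57, -0.064]
ft_force: [-0.0, 1.3, -0.6]
width: 0.7
```

Call:
apply_moves([
  {"gripper": 0, "delta_pos": [0.2, 0, 0], "dr": [0, 0, 0]},
  {"gripper": 0, "delta_pos": [0, 0, 0], "dr": [0, 0, 0]},
  {"gripper": 0, "delta_pos": [0, 0, 0], "dr": [0, 0, 0]},
  {"gripper": 0, "delta_pos": [0, 0, 0], "dr": [0, 0, 0]},
  {"gripper": 0, "delta_pos": [0, 0, 0], "dr": [0, 0, 0]},
])

```text
t: 30.8
ee_pos: [527.1, 21.3, 96.7]
orientation: [0.064, 1.57, -0.064]
ft_force: [-0.2, -0.5, -0.3]
width: 0.5
```

Call:
apply_moves([
  {"gripper": 0, "delta_pos": [0.1, 0, 0], "dr": [0, 0, 0]},
  {"gripper": 0, "delta_pos": [0, 0, 0], "dr": [0, 0, 0]},
  {"gripper": 0, "delta_pos": [0.1, 0, 0], "dr": [0, 0, 0]},
  {"gripper": 0, "delta_pos": [0, 0, 0], "dr": [0, 0, 0]},
  {"gripper": 0, "delta_pos": [0, 0, 0], "dr": [0, 0, 0]},
])

```text
t: 31.22
ee_pos: [527.3, 21.3, 96.0]
orientation: [0.064, 1.569, -0.064]
ft_force: [-5.1, -0.4, 15.9]
width: 0.6
```

Call:
apply_moves([
  {"gripper": 0, "delta_pos": [0.1, 0, 0], "dr": [0, 0, 0]},
  {"gripper": 0, "delta_pos": [0, 0, 0], "dr": [0, 0, 0]},
  {"gripper": 0, "delta_pos": [0, 0, 0], "dr": [0, 0, 0]},
  {"gripper": 0, "delta_pos": [0, 0, 0], "dr": [0, 0, 0]},
  {"gripper": 0, "delta_pos": [0, 0, 0], "dr": [0, 0, 0]},
])

```text
t: 31.63
ee_pos: [527.4, 21.3, 95.7]
orientation: [0.064, 1.569, -0.064]
ft_force: [-7.8, 0.3, 23.6]
width: 0.5
```

Run:
```python
from h import *
for y in (85,0,-85):
    pts=px('t4',[c2w((0,y,127)),c2w((-18,y,127)),c2w((0,y,88))]); print(y,((pts-[180,140])*3.6).round(0).tolist(),pts.round(1).tolist())
# white pointer pixels
I=np.load('pics/t4.npz')['img'].astype(int)
for y in (85,0,-85):
    c=px('t4',[c2w((0,y,127))])[0]; best=[]
    for a in range(0,360,5):
        f=np.radians(a); r=np.array([4,7,10,13,16]); 
        p=px('t4',[c2w((-k*np.cos(f),y+k*np.sin(f),127)) for k in r])
        s=np.mean([cv2.getRectSubPix(I.min(2).astype(np.float32),(1,1),tuple(map(float,q)))[0,0] for q in p]); best.append((round(float(s)),a))
    print(y,sorted(best)[::-1][:9])
```

```text
85 [[83.0, 362.0], [81.0, 384.0], [92.0, 363.0]] [[203.0, 240.6], [202.6, 246.7], [205.5, 240.9]]
0 [[185.0, 369.0], [184.0, 390.0], [191.0, 369.0]] [[231.5, 242.4], [231.1, 248.5], [233.2, 242.6]]
-85 [[288.0, 375.0], [287.0, 397.0], [291.0, 375.0]] [[260.1, 244.1], [259.7, 250.2], [260.9, 244.3]]
85 [(110, 80), (110, 75), (108, 70), (104, 85), (102, 65), (96, 90), (94, 60), (88, 95), (85, 55)]
0 [(112, 275), (109, 280), (109, 270), (103, 285), (103, 265), (96, 260), (95, 290), (86, 295), (85, 255)]
-85 [(63, 55), (61, 60), (61, 50), (58, 65), (57, 45), (52, 70), (51, 40), (45, 75), (45, 35)]
```

Call:
apply_moves([
  {"gripper": 0, "delta_pos": [-1, 0, 0], "dr": [0, 0, 0]},
  {"gripper": 0, "delta_pos": [-2, 0, 0], "dr": [0, 0, 0]},
  {"gripper": 0, "delta_pos": [-3, 0, 0], "dr": [0, 0, 0]},
  {"gripper": 30, "delta_pos": [-3, 0, 0], "dr": [0, 0, 0]},
  {"gripper": 30, "delta_pos": [-3, 0, 0], "dr": [0, 0, 0]},
])

```text
t: 32.05
ee_pos: [526.7, 21.2, 214.9]
orientation: [0.064, 1.571, -0.064]
ft_force: [0.7, -0.1, -0.1]
width: 10.4
```

Run:
```python
from h import *
cov('t8');go((0,-85,130))
```

```text
cover 1 557 angle 0.009 z at 51 87.9 median z 87.5 resid 2.5
cover -1 53 angle -0.014 z at 51 86.9 median z 87.6 resid 2.5
t 32.1 case [ 54.1 -77.5 220.7] z 220.7 jaw ang case 90.01 tilt [ 0.008  0.001 -1.   ] F [2.8 0.5 4. ] w 14.4 q [ 0.02  0.29  1.85 -0.    0.99 -1.47]
(0, -85, 130) d/l/f cm [ 9.07 -0.75 -5.41]
```

Call:
apply_moves([
  {"gripper": 40, "delta_pos": [0, -0.3, -1.5], "dr": [0, 0, 0]},
  {"gripper": 40, "delta_pos": [0, -0.3, -2], "dr": [0, 0, 0]},
  {"gripper": 40, "delta_pos": [0, 0, -1.5], "dr": [0, 0, 0]},
  {"gripper": 40, "delta_pos": [0, 0, 0], "dr": [0.12, 0, 0]},
  {"gripper": 40, "delta_pos": [0, 0, 0], "dr": [0.12, 0, 0]},
])

```text
t: 32.52
ee_pos: [475.9, 19.4, 213.7]
orientation: [0.257, 1.556, -0.257]
ft_force: [-0.2, -1.0, 0.5]
width: 34.7
```

Call:
apply_moves([
  {"gripper": 40, "delta_pos": [1.5, 0, 0], "dr": [0.12, 0, 0]},
  {"gripper": 40, "delta_pos": [1.5, 0, 0], "dr": [0.12, 0, 0]},
  {"gripper": 40, "delta_pos": [1.5, 0, 0], "dr": [0.12, 0, 0]},
  {"gripper": 40, "delta_pos": [1.5, 0, 0], "dr": [0.12, 0, 0]},
  {"gripper": 40, "delta_pos": [1, 0, 0], "dr": [0.12, 0, 0]},
])

```text
t: 32.93
ee_pos: [476.3, 19.3, 142.4]
orientation: [0.724, 1.448, -0.724]
ft_force: [-0.3, -0.8, 0.9]
width: 35.3
```

Call:
apply_moves([
  {"gripper": 40, "delta_pos": [0, 0, 0], "dr": [0.12, 0, 0]},
  {"gripper": 40, "delta_pos": [0, 0, 0], "dr": [0, 0, 0]},
  {"gripper": 40, "delta_pos": [0, 0, 0], "dr": [0, 0, 0]},
  {"gripper": 40, "delta_pos": [0, 0, 0], "dr": [0, 0, 0]},
  {"gripper": 40, "delta_pos": [0, 0, 0], "dr": [0, 0, 0]},
])

```text
t: 33.35
ee_pos: [477.2, 19.4, 144.1]
orientation: [0.81, 1.414, -0.809]
ft_force: [0.6, -0.2, 0.5]
width: 35.2
```

```bash
cat >> h.py <<'E'
def tool(t,psi=None):
    "delta to case-frame target in present tool axes, and turn about tool x to reach jaw angle psi (deg)"
    o=ctrl.get_obs(); m=R.from_rotvec(o['orientation']).as_matrix(); d=m.T@(c2w(t)-o['ee_pos'])/10
    y=C.T@m[:,1];a=np.degrees(np.arctan2(y[1],y[0]))
    print('t',round(o['t'],2),'case',w2c(o['ee_pos']).round(1),'psi',a.round(2),'delta tool cm',d.round(2),'turn',None if psi is None else np.radians(a-psi).round(3),'F',np.round(o['ft_force'],1),'M',np.round(o['moment'],2),'w',round(o['width'],1),'q1,6',np.round(o['qpos'][[0,5]],2))
E
python3 - <<'E'
from h import *
tool((0,-85,109),35); snap('scene','s9',(210,110,350,230),5.5)
E
```

```text
t 33.35 case [  1.6 -83.8 144.1] psi 35.15 delta tool cm [ 3.51 -0.2   0.01] turn 0.003 F [ 0.6 -0.2  0.5] M [-0.01  0.05 -0.05] w 35.2 q1,6 [ 0.02 -0.52]
```

View pics/s9.png

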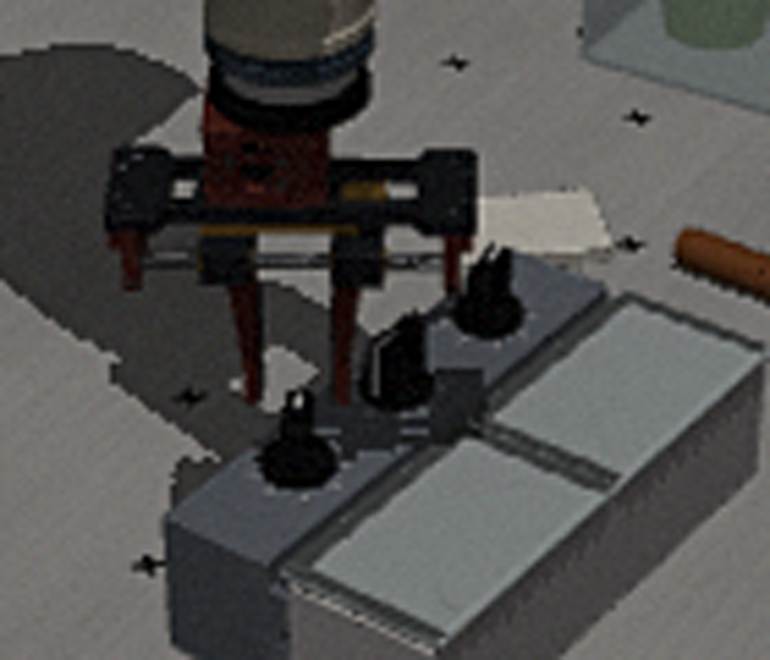

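Call:
apply_moves([
  {"gripper": 40, "delta_pos": [1, -0.2, 0], "dr": [0, 0, 0]},
  {"gripper": 40, "delta_pos": [1, 0, 0], "dr": [0, 0, 0]},
  {"gripper": 40, "delta_pos": [1, 0, 0], "dr": [0, 0, 0]},
  {"gripper": 40, "delta_pos": [0.4, 0, 0], "dr": [0, 0, 0]},
  {"gripper": 40, "delta_pos": [0, 0, 0], "dr": [0, 0, 0]},
])

```text
t: 33.82
ee_pos: [473.9, 18.3, 108.0]
orientation: [0.81, 1.417, -0.813]
ft_force: [0.3, 0.0, 1.0]
width: 35.4
```

Run:
```python
from h import *
tool((0,-85,109),35)
```

```text
t 33.82 case [ -1.6 -85.1 108. ] psi 35.02 delta tool cm [-0.1   0.14  0.08] turn 0.0 F [0.3 0.  1. ] M [-0.03  0.03  0.  ] w 35.4 q1,6 [ 0.01 -0.52]
```

Call:
apply_moves([
  {"gripper": 0, "delta_pos": [0, 0, 0], "dr": [0, 0, 0]},
  {"gripper": 0, "delta_pos": [0, 0, 0], "dr": [0, 0, 0]},
  {"gripper": 0, "delta_pos": [0, 0, 0], "dr": [0, 0, 0]},
  {"gripper": 0, "delta_pos": [0, 0, 0], "dr": [0, 0, 0]},
  {"gripper": 0, "delta_pos": [0, 0, 0], "dr": [0, 0, 0]},
])

```text
t: 34.23
ee_pos: [476.4, 19.0, 110.1]
orientation: [0.813, 1.412, -0.81]
ft_force: [3.9, 4.3, -3.8]
width: 14.0
```

Run:
```python
from h import *
tool((0,-85,109),35)
```

```text
t 34.23 case [  0.8 -84.2 110.1] psi 34.98 delta tool cm [ 0.11 -0.11  0.02] turn -0.0 F [ 3.9  4.3 -3.8] M [ 0.74 -0.49  0.07] w 14.0 q1,6 [ 0.01 -0.52]
```

Call:
apply_moves([
  {"gripper": 0, "delta_pos": [0, 0, 0], "dr": [0.1, 0, 0]},
  {"gripper": 0, "delta_pos": [0, 0, 0], "dr": [0.1, 0, 0]},
  {"gripper": 0, "delta_pos": [0, 0, 0], "dr": [0.1, 0, 0]},
  {"gripper": 0, "delta_pos": [0, 0, 0], "dr": [0.1, 0, 0]},
  {"gripper": 0, "delta_pos": [0, 0, 0], "dr": [0.1, 0, 0]},
])

```text
t: 34.65
ee_pos: [477.2, 19.2, 110.1]
orientation: [1.195, 1.218, -1.188]
ft_force: [6.4, 6.7, -7.5]
width: 13.8
```

Call:
apply_moves([
  {"gripper": 0, "delta_pos": [0, 0, 0], "dr": [0.1, 0, 0]},
  {"gripper": 0, "delta_pos": [0, 0, 0], "dr": [0.1, 0, 0]},
  {"gripper": 0, "delta_pos": [0, 0, 0], "dr": [0.1, 0, 0]},
  {"gripper": 0, "delta_pos": [0, 0, 0], "dr": [0.1, 0, 0]},
  {"gripper": 0, "delta_pos": [0, 0, 0], "dr": [0.1, 0, 0]},
])

```text
t: 35.07
ee_pos: [477.9, 19.0, 110.2]
orientation: [1.555, 0.943, -1.545]
ft_force: [8.8, 4.0, -10.2]
width: 13.4
```

Call:
apply_moves([
  {"gripper": 0, "delta_pos": [0, 0, 0], "dr": [0.1, 0, 0]},
  {"gripper": 0, "delta_pos": [0, 0, 0], "dr": [0.1, 0, 0]},
  {"gripper": 0, "delta_pos": [0, 0, 0], "dr": [0.1, 0, 0]},
  {"gripper": 0, "delta_pos": [0, 0, 0], "dr": [0.1, 0, 0]},
  {"gripper": 0, "delta_pos": [0, 0, 0], "dr": [0.1, 0, 0]},
])

```text
t: 35.48
ee_pos: [478.5, 18.6, 110.2]
orientation: [1.889, 0.575, -1.875]
ft_force: [10.9, 0.9, -12.3]
width: 13.5
```

Call:
apply_moves([
  {"gripper": 0, "delta_pos": [0, 0, 0], "dr": [0.1, 0, 0]},
  {"gripper": 0, "delta_pos": [0, 0, 0], "dr": [0.1, 0, 0]},
  {"gripper": 0, "delta_pos": [0, 0, 0], "dr": [0.1, 0, 0]},
  {"gripper": 0, "delta_pos": [0, 0, 0], "dr": [0.1, 0, 0]},
  {"gripper": 0, "delta_pos": [0, 0, 0], "dr": [0, 0, 0]},
])

```text
t: 35.9
ee_pos: [478.8, 18.0, 110.2]
orientation: [2.126, 0.206, -2.111]
ft_force: [10.9, -2.0, -12.7]
width: 14.0
```

Run:
```python
from h import *
tool((0,-85,109),-75)
```

```text
t 35.9 case [  3.2 -85.  110.2] psi -74.14 delta tool cm [ 0.12 -0.09  0.31] turn 0.015 F [ 10.9  -2.  -12.7] M [-0.39 -1.56 -0.06] w 14.0 q1,6 [0.01 1.39]
```

Call:
apply_moves([
  {"gripper": 40, "delta_pos": [0, 0, 0], "dr": [0, 0, 0]},
  {"gripper": 40, "delta_pos": [0, 0, 0], "dr": [0, 0, 0]},
  {"gripper": 40, "delta_pos": [0, 0, 0], "dr": [0, 0, 0]},
  {"gripper": 40, "delta_pos": [-2, 0, 0], "dr": [0, 0, 0]},
  {"gripper": 40, "delta_pos": [-2, 0, 0], "dr": [0, 0, 0]},
])

```text
t: 36.32
ee_pos: [473.7, 18.4, 149.3]
orientation: [2.113, 0.213, -2.12]
ft_force: [-0.1, -0.5, 0.0]
width: 35.3
```

Call:
apply_moves([
  {"gripper": 40, "delta_pos": [0, 0, 0], "dr": [-0.12, 0, 0]},
  {"gripper": 40, "delta_pos": [0, 0, 0], "dr": [-0.12, 0, 0]},
  {"gripper": 40, "delta_pos": [0, 0, 0], "dr": [-0.12, 0, 0]},
  {"gripper": 40, "delta_pos": [0, 0, 0], "dr": [-0.12, 0, 0]},
  {"gripper": 40, "delta_pos": [0, 0, 0], "dr": [-0.12, 0, 0]},
])

```text
t: 36.73
ee_pos: [474.8, 18.4, 149.9]
orientation: [1.746, 0.745, -1.746]
ft_force: [-0.2, 0.2, 0.0]
width: 35.3
```

Call:
apply_moves([
  {"gripper": 40, "delta_pos": [0, 0, 0], "dr": [-0.12, 0, 0]},
  {"gripper": 40, "delta_pos": [0, 0, 0], "dr": [-0.12, 0, 0]},
  {"gripper": 40, "delta_pos": [0, 0, 0], "dr": [-0.12, 0, 0]},
  {"gripper": 40, "delta_pos": [0, 0, 0], "dr": [-0.12, 0, 0]},
  {"gripper": 40, "delta_pos": [0, 0, 0], "dr": [-0.12, 0, 0]},
])

```text
t: 37.15
ee_pos: [474.7, 18.4, 149.8]
orientation: [1.329, 1.127, -1.33]
ft_force: [-0.1, -0.6, 0.2]
width: 35.2
```

Call:
apply_moves([
  {"gripper": 40, "delta_pos": [0, 0, 0], "dr": [-0.12, 0, 0]},
  {"gripper": 40, "delta_pos": [0, 0, 0], "dr": [-0.12, 0, 0]},
  {"gripper": 40, "delta_pos": [0, 0, 0], "dr": [-0.12, 0, 0]},
  {"gripper": 40, "delta_pos": [0, 0, 0], "dr": [-0.12, 0, 0]},
  {"gripper": 40, "delta_pos": [0, 0, 0], "dr": [-0.12, 0, 0]},
])

```text
t: 37.57
ee_pos: [474.7, 18.4, 149.8]
orientation: [0.883, 1.385, -0.883]
ft_force: [-0.3, 0.7, -0.1]
width: 34.8
```

Call:
apply_moves([
  {"gripper": 40, "delta_pos": [0, 0, 0], "dr": [-0.12, 0, 0]},
  {"gripper": 40, "delta_pos": [0, 0, 0], "dr": [-0.12, 0, 0]},
  {"gripper": 40, "delta_pos": [0, 0, 0], "dr": [-0.12, 0, 0]},
  {"gripper": 40, "delta_pos": [0, 0, 0], "dr": [-0.12, 0, 0]},
  {"gripper": 40, "delta_pos": [0, 0, 0], "dr": [-0.12, 0, 0]},
])

```text
t: 37.98
ee_pos: [474.7, 18.4, 149.8]
orientation: [0.42, 1.53, -0.42]
ft_force: [0.9, 0.2, 0.2]
width: 35.1
```

Call:
apply_moves([
  {"gripper": 40, "delta_pos": [0, 0, 0], "dr": [-0.12, 0, 0]},
  {"gripper": 40, "delta_pos": [0, 0, 0], "dr": [-0.12, 0, 0]},
  {"gripper": 40, "delta_pos": [0, 0, 0], "dr": [-0.12, 0, 0]},
  {"gripper": 40, "delta_pos": [0, 0, 0], "dr": [-0.12, 0, 0]},
  {"gripper": 40, "delta_pos": [0, 0, 0], "dr": [-0.12, 0, 0]},
])

```text
t: 38.4
ee_pos: [474.7, 18.4, 149.8]
orientation: [-0.051, 1.571, 0.051]
ft_force: [0.6, 0.1, -0.5]
width: 34.9
```

Call:
apply_moves([
  {"gripper": 40, "delta_pos": [0, 0, 0], "dr": [-0.12, 0, 0]},
  {"gripper": 40, "delta_pos": [0, 0, 0], "dr": [0, 0, 0]},
  {"gripper": 40, "delta_pos": [0, 0, 0], "dr": [0, 0, 0]},
  {"gripper": 40, "delta_pos": [0, 0, 0], "dr": [0, 0, 0]},
  {"gripper": 40, "delta_pos": [0, 0, 0], "dr": [0, 0, 0]},
])

```text
t: 38.82
ee_pos: [475.0, 18.4, 149.7]
orientation: [-0.138, 1.566, 0.138]
ft_force: [0.6, -0.2, 0.6]
width: 35.0
```

Run:
```python
from h import *
tool((1,-85,109),105.8)
```

```text
t 38.82 case [ -0.5 -85.  149.7] psi 104.77 delta tool cm [ 4.07 -0.04  0.15] turn -0.018 F [ 0.6 -0.2  0.6] M [ 0.07  0.01 -0.  ] w 35.0 q1,6 [ 0.01 -1.73]
```

Call:
apply_moves([
  {"gripper": 40, "delta_pos": [1.3, 0, 0.2], "dr": [-0.018, 0, 0]},
  {"gripper": 40, "delta_pos": [1.4, 0, 0], "dr": [0, 0, 0]},
  {"gripper": 40, "delta_pos": [1.3, 0, 0], "dr": [0, 0, 0]},
  {"gripper": 40, "delta_pos": [0, 0, 0], "dr": [0, 0, 0]},
  {"gripper": 0, "delta_pos": [0, 0, 0], "dr": [0, 0, 0]},
])

```text
t: 39.23
ee_pos: [476.6, 18.7, 109.3]
orientation: [-0.153, 1.567, 0.153]
ft_force: [-0.0, -0.0, 0.5]
width: 31.5
```

Call:
apply_moves([
  {"gripper": 0, "delta_pos": [0, 0, 0], "dr": [0, 0, 0]},
  {"gripper": 0, "delta_pos": [0, 0, 0], "dr": [0, 0, 0]},
  {"gripper": 0, "delta_pos": [0, 0, 0], "dr": [0, 0, 0]},
  {"gripper": 0, "delta_pos": [0, 0, 0], "dr": [0, 0, 0]},
  {"gripper": 0, "delta_pos": [0, 0, 0], "dr": [0, 0, 0]},
])

```text
t: 39.65
ee_pos: [477.8, 17.9, 110.5]
orientation: [-0.155, 1.564, 0.153]
ft_force: [0.6, -6.1, 0.1]
width: 13.8
```

Run:
```python
from h import *
tool((1,-85,109),0)
```

```text
t 39.65 case [  2.3 -85.2 110.5] psi 105.96 delta tool cm [ 0.15  0.05 -0.12] turn 1.849 F [ 0.6 -6.1  0.1] M [-0.94 -0.08  0.03] w 13.8 q1,6 [ 0.01 -1.75]
```

Call:
apply_moves([
  {"gripper": 0, "delta_pos": [0, 0, 0], "dr": [0.1, 0, 0]},
  {"gripper": 0, "delta_pos": [0, 0, 0], "dr": [0.1, 0, 0]},
  {"gripper": 0, "delta_pos": [0, 0, 0], "dr": [0.1, 0, 0]},
  {"gripper": 0, "delta_pos": [0, 0, 0], "dr": [0.1, 0, 0]},
  {"gripper": 0, "delta_pos": [0, 0, 0], "dr": [0.1, 0, 0]},
])

```text
t: 40.07
ee_pos: [477.8, 17.7, 110.5]
orientation: [0.241, 1.555, -0.243]
ft_force: [0.3, -7.7, 1.4]
width: 13.4
```

Call:
apply_moves([
  {"gripper": 0, "delta_pos": [0, 0, 0], "dr": [0.1, 0, 0]},
  {"gripper": 0, "delta_pos": [0, 0, 0], "dr": [0.1, 0, 0]},
  {"gripper": 0, "delta_pos": [0, 0, 0], "dr": [0.1, 0, 0]},
  {"gripper": 0, "delta_pos": [0, 0, 0], "dr": [0.1, 0, 0]},
  {"gripper": 0, "delta_pos": [0, 0, 0], "dr": [0.1, 0, 0]},
])

```text
t: 40.48
ee_pos: [477.7, 17.5, 110.5]
orientation: [0.63, 1.475, -0.632]
ft_force: [-0.4, -10.0, 0.8]
width: 13.6
```

Call:
apply_moves([
  {"gripper": 0, "delta_pos": [0, 0, 0], "dr": [0.1, 0, 0]},
  {"gripper": 0, "delta_pos": [0, 0, 0], "dr": [0.1, 0, 0]},
  {"gripper": 0, "delta_pos": [0, 0, 0], "dr": [0.1, 0, 0]},
  {"gripper": 0, "delta_pos": [0, 0, 0], "dr": [0.1, 0, 0]},
  {"gripper": 0, "delta_pos": [0, 0, 0], "dr": [0.1, 0, 0]},
])

```text
t: 40.9
ee_pos: [477.5, 17.4, 110.5]
orientation: [1.012, 1.32, -1.014]
ft_force: [-0.2, -9.1, 1.9]
width: 14.0
```

Call:
apply_moves([
  {"gripper": 0, "delta_pos": [0, 0, 0], "dr": [0.1, 0, 0]},
  {"gripper": 0, "delta_pos": [0, 0, 0], "dr": [0.1, 0, 0]},
  {"gripper": 0, "delta_pos": [0, 0, 0], "dr": [0.1, 0, 0]},
  {"gripper": 0, "delta_pos": [0, 0, 0], "dr": [0.05, 0, 0]},
  {"gripper": 0, "delta_pos": [0, 0, 0], "dr": [0, 0, 0]},
])

```text
t: 41.32
ee_pos: [477.4, 17.3, 110.5]
orientation: [1.271, 1.165, -1.272]
ft_force: [-0.8, -9.9, 1.8]
width: 13.8
```

Run:
```python
from h import *
tool((1,-85,109),0)
```

```text
t 41.32 case [  1.9 -85.8 110.5] psi -0.18 delta tool cm [ 0.15 -0.09 -0.08] turn -0.003 F [-0.8 -9.9  1.8] M [-1.83  0.15  0.04] w 13.8 q1,6 [0.01 0.1 ]
```

Call:
apply_moves([
  {"gripper": 40, "delta_pos": [0, 0, 0], "dr": [0, 0, 0]},
  {"gripper": 40, "delta_pos": [0, 0, 0], "dr": [0, 0, 0]},
  {"gripper": 40, "delta_pos": [0, 0, 0], "dr": [0, 0, 0]},
  {"gripper": 40, "delta_pos": [-2, 0, 0], "dr": [0, 0, 0]},
  {"gripper": 40, "delta_pos": [-2, 0, 0], "dr": [0, 0, 0]},
])

```text
t: 41.73
ee_pos: [476.1, 18.9, 149.4]
orientation: [1.269, 1.171, -1.272]
ft_force: [0.4, -0.2, 0.2]
width: 34.9
```

Call:
apply_moves([
  {"gripper": 40, "delta_pos": [0, 0, -2], "dr": [0, 0, 0]},
  {"gripper": 40, "delta_pos": [0, 0, -2.5], "dr": [0, 0, 0]},
  {"gripper": 40, "delta_pos": [0, 0, -2.5], "dr": [0, 0, 0]},
  {"gripper": 40, "delta_pos": [0, 0, -1.5], "dr": [0, 0, 0]},
  {"gripper": 40, "delta_pos": [0, 0, 0], "dr": [0.09, 0, 0]},
])

```text
t: 42.15
ee_pos: [484.6, 106.0, 150.0]
orientation: [1.335, 1.124, -1.332]
ft_force: [-0.3, 0.7, 0.5]
width: 34.9
```

Call:
apply_moves([
  {"gripper": 40, "delta_pos": [0, 0, 0], "dr": [0, 0, 0]},
  {"gripper": 40, "delta_pos": [0, 0, 0], "dr": [0, 0, 0]},
  {"gripper": 40, "delta_pos": [0, 0, 0], "dr": [0, 0, 0]},
  {"gripper": 40, "delta_pos": [0, 0, 0], "dr": [0, 0, 0]},
  {"gripper": 40, "delta_pos": [0, 0, 0], "dr": [0, 0, 0]},
])

```text
t: 42.57
ee_pos: [484.1, 103.0, 149.7]
orientation: [1.335, 1.123, -1.335]
ft_force: [0.0, 0.2, 0.7]
width: 35.4
```

Run:
```python
from h import *
tool((1.5,-0.5,109),-5)
```

```text
t 42.57 case [1.600e+00 1.000e-01 1.497e+02] psi -5.2 delta tool cm [ 4.07 -0.    0.06] turn -0.004 F [0.  0.2 0.7] M [-0.03  0.1   0.01] w 35.4 q1,6 [0.19 0.36]
```

Call:
apply_moves([
  {"gripper": 40, "delta_pos": [1.3, 0, 0], "dr": [0, 0, 0]},
  {"gripper": 40, "delta_pos": [1.4, 0, 0], "dr": [0, 0, 0]},
  {"gripper": 40, "delta_pos": [1.2, 0, 0], "dr": [0, 0, 0]},
  {"gripper": 40, "delta_pos": [0, 0, 0], "dr": [0, 0, 0]},
  {"gripper": 0, "delta_pos": [0, 0, 0], "dr": [0, 0, 0]},
])

```text
t: 42.98
ee_pos: [483.7, 103.1, 110.4]
orientation: [1.335, 1.123, -1.337]
ft_force: [-0.6, -0.8, 0.1]
width: 31.1
```

Call:
apply_moves([
  {"gripper": 0, "delta_pos": [0, 0, 0], "dr": [0, 0, 0]},
  {"gripper": 0, "delta_pos": [0, 0, 0], "dr": [0, 0, 0]},
  {"gripper": 0, "delta_pos": [0, 0, 0], "dr": [0, 0, 0]},
  {"gripper": 0, "delta_pos": [0, 0, 0], "dr": [0, 0, 0]},
  {"gripper": 0, "delta_pos": [0, 0, 0], "dr": [0, 0, 0]},
])

```text
t: 43.4
ee_pos: [484.3, 103.4, 111.3]
orientation: [1.336, 1.122, -1.335]
ft_force: [-1.3, -1.5, 6.0]
width: 13.7
```

Run:
```python
from h import *
tool((1,0,109),90)
```

```text
t 43.4 case [  1.8   0.6 111.3] psi -5.21 delta tool cm [ 0.23 -0.08  0.06] turn -1.662 F [-1.3 -1.5  6. ] M [-0.26  0.4   0.03] w 13.7 q1,6 [0.19 0.36]
```

Turn −1.66 (counter-clockwise), then release, rise, rotate +π.

Call:
apply_moves([
  {"gripper": 0, "delta_pos": [0, 0, 0], "dr": [-0.1, 0, 0]},
  {"gripper": 0, "delta_pos": [0, 0, 0], "dr": [-0.1, 0, 0]},
  {"gripper": 0, "delta_pos": [0, 0, 0], "dr": [-0.1, 0, 0]},
  {"gripper": 0, "delta_pos": [0, 0, 0], "dr": [-0.1, 0, 0]},
  {"gripper": 0, "delta_pos": [0, 0, 0], "dr": [-0.1, 0, 0]},
])

```text
t: 43.82
ee_pos: [483.9, 103.4, 111.3]
orientation: [0.961, 1.348, -0.962]
ft_force: [-4.6, -0.8, 9.5]
width: 13.7
```

Call:
apply_moves([
  {"gripper": 0, "delta_pos": [0, 0, 0], "dr": [-0.1, 0, 0]},
  {"gripper": 0, "delta_pos": [0, 0, 0], "dr": [-0.1, 0, 0]},
  {"gripper": 0, "delta_pos": [0, 0, 0], "dr": [-0.1, 0, 0]},
  {"gripper": 0, "delta_pos": [0, 0, 0], "dr": [-0.1, 0, 0]},
  {"gripper": 0, "delta_pos": [0, 0, 0], "dr": [-0.1, 0, 0]},
])

```text
t: 44.23
ee_pos: [483.5, 103.1, 111.3]
orientation: [0.577, 1.493, -0.579]
ft_force: [-4.3, -3.1, 10.1]
width: 14.0
```

Call:
apply_moves([
  {"gripper": 0, "delta_pos": [0, 0, 0], "dr": [-0.1, 0, 0]},
  {"gripper": 0, "delta_pos": [0, 0, 0], "dr": [-0.1, 0, 0]},
  {"gripper": 0, "delta_pos": [0, 0, 0], "dr": [-0.1, 0, 0]},
  {"gripper": 0, "delta_pos": [0, 0, 0], "dr": [-0.1, 0, 0]},
  {"gripper": 0, "delta_pos": [0, 0, 0], "dr": [-0.1, 0, 0]},
])

```text
t: 44.65
ee_pos: [483.2, 102.7, 111.3]
orientation: [0.186, 1.564, -0.188]
ft_force: [-5.4, -4.4, 11.3]
width: 14.1
```

Call:
apply_moves([
  {"gripper": 0, "delta_pos": [0, 0, 0], "dr": [-0.1, 0, 0]},
  {"gripper": 0, "delta_pos": [0, 0, 0], "dr": [-0.06, 0, 0]},
  {"gripper": 0, "delta_pos": [0, 0, 0], "dr": [0, 0, 0]},
  {"gripper": 40, "delta_pos": [0, 0, 0], "dr": [0, 0, 0]},
  {"gripper": 40, "delta_pos": [0, 0, 0], "dr": [0, 0, 0]},
])

```text
t: 45.07
ee_pos: [484.4, 103.5, 110.9]
orientation: [0.066, 1.569, -0.066]
ft_force: [0.5, -0.1, -0.1]
width: 24.0
```

Call:
apply_moves([
  {"gripper": 40, "delta_pos": [0, 0, 0], "dr": [0, 0, 0]},
  {"gripper": 40, "delta_pos": [-2, 0, 0], "dr": [0, 0, 0]},
  {"gripper": 40, "delta_pos": [-2, 0, 0], "dr": [0, 0, 0]},
  {"gripper": 40, "delta_pos": [0, 0, 0], "dr": [0, 0, 0]},
  {"gripper": 40, "delta_pos": [0, 0, 0], "dr": [0.12, 0, 0]},
])

```text
t: 45.48
ee_pos: [485.1, 103.7, 151.5]
orientation: [0.16, 1.562, -0.159]
ft_force: [-0.7, -0.4, -0.6]
width: 35.5
```

Call:
apply_moves([
  {"gripper": 40, "delta_pos": [0, 0, 0], "dr": [0.12, 0, 0]},
  {"gripper": 40, "delta_pos": [0, 0, 0], "dr": [0.12, 0, 0]},
  {"gripper": 40, "delta_pos": [0, 0, 0], "dr": [0.12, 0, 0]},
  {"gripper": 40, "delta_pos": [0, 0, 0], "dr": [0.12, 0, 0]},
  {"gripper": 40, "delta_pos": [0, 0, 0], "dr": [0.12, 0, 0]},
])

```text
t: 45.9
ee_pos: [484.0, 103.5, 150.0]
orientation: [0.633, 1.477, -0.633]
ft_force: [-0.7, -0.6, -0.1]
width: 35.2
```

Call:
apply_moves([
  {"gripper": 40, "delta_pos": [0, 0, 0], "dr": [0.12, 0, 0]},
  {"gripper": 40, "delta_pos": [0, 0, 0], "dr": [0.12, 0, 0]},
  {"gripper": 40, "delta_pos": [0, 0, 0], "dr": [0.12, 0, 0]},
  {"gripper": 40, "delta_pos": [0, 0, 0], "dr": [0.12, 0, 0]},
  {"gripper": 40, "delta_pos": [0, 0, 0], "dr": [0.12, 0, 0]},
])

```text
t: 46.32
ee_pos: [484.0, 103.5, 150.0]
orientation: [1.09, 1.281, -1.09]
ft_force: [0.6, -0.3, 0.7]
width: 35.2
```

Call:
apply_moves([
  {"gripper": 40, "delta_pos": [0, 0, 0], "dr": [0.12, 0, 0]},
  {"gripper": 40, "delta_pos": [0, 0, 0], "dr": [0.12, 0, 0]},
  {"gripper": 40, "delta_pos": [0, 0, 0], "dr": [0.12, 0, 0]},
  {"gripper": 40, "delta_pos": [0, 0, 0], "dr": [0.12, 0, 0]},
  {"gripper": 40, "delta_pos": [0, 0, 0], "dr": [0.12, 0, 0]},
])

```text
t: 46.73
ee_pos: [484.0, 103.5, 150.0]
orientation: [1.524, 0.969, -1.525]
ft_force: [-0.6, 0.5, -0.2]
width: 35.1
```

Call:
apply_moves([
  {"gripper": 40, "delta_pos": [0, 0, 0], "dr": [0.12, 0, 0]},
  {"gripper": 40, "delta_pos": [0, 0, 0], "dr": [0.12, 0, 0]},
  {"gripper": 40, "delta_pos": [0, 0, 0], "dr": [0.12, 0, 0]},
  {"gripper": 40, "delta_pos": [0, 0, 0], "dr": [0.12, 0, 0]},
  {"gripper": 40, "delta_pos": [0, 0, 0], "dr": [0.12, 0, 0]},
])

```text
t: 47.15
ee_pos: [484.0, 103.5, 150.0]
orientation: [1.922, 0.524, -1.922]
ft_force: [0.1, -0.3, -0.6]
width: 35.2
```

Call:
apply_moves([
  {"gripper": 40, "delta_pos": [0, 0, 0], "dr": [0.12, 0, 0]},
  {"gripper": 40, "delta_pos": [0, 0, 0], "dr": [0.12, 0, 0]},
  {"gripper": 40, "delta_pos": [0, 0, 0], "dr": [0.12, 0, 0]},
  {"gripper": 40, "delta_pos": [0, 0, 0], "dr": [0.12, 0, 0]},
  {"gripper": 40, "delta_pos": [0, 0, 0], "dr": [0.12, 0, 0]},
])

```text
t: 47.57
ee_pos: [484.0, 103.5, 150.0]
orientation: [-2.186, 0.074, 2.187]
ft_force: [0.6, 0.1, -0.5]
width: 35.0
```

Run:
```python
from h import *
tool((1.8,0.3,109),-90)
```

```text
t 47.57 case [  1.4   0.6 150. ] psi -89.2 delta tool cm [ 4.1   0.03 -0.04] turn 0.014 F [ 0.6  0.1 -0.5] M [-0.02  0.12 -0.03] w 35.0 q1,6 [0.19 1.83]
```

Call:
apply_moves([
  {"gripper": 40, "delta_pos": [1.3, 0, 0], "dr": [0.014, 0, 0]},
  {"gripper": 40, "delta_pos": [1.4, 0, 0], "dr": [0, 0, 0]},
  {"gripper": 40, "delta_pos": [1.2, 0, 0], "dr": [0, 0, 0]},
  {"gripper": 40, "delta_pos": [0, 0, 0], "dr": [0, 0, 0]},
  {"gripper": 0, "delta_pos": [0, 0, 0], "dr": [0, 0, 0]},
])

```text
t: 47.98
ee_pos: [483.5, 103.4, 110.9]
orientation: [-2.181, 0.083, 2.185]
ft_force: [-0.9, -0.5, 0.4]
width: 31.6
```

Call:
apply_moves([
  {"gripper": 0, "delta_pos": [0, 0, 0], "dr": [0, 0, 0]},
  {"gripper": 0, "delta_pos": [0, 0, 0], "dr": [0, 0, 0]},
  {"gripper": 0, "delta_pos": [0, 0, 0], "dr": [0, 0, 0]},
  {"gripper": 0, "delta_pos": [0, 0, 0], "dr": [0, 0, 0]},
  {"gripper": 0, "delta_pos": [0, 0, 0], "dr": [0, 0, 0]},
])

```text
t: 48.4
ee_pos: [484.5, 102.5, 112.3]
orientation: [-2.185, 0.084, 2.182]
ft_force: [0.9, -6.3, 1.8]
width: 13.7
```

Call:
apply_moves([
  {"gripper": 0, "delta_pos": [0, 0, 0], "dr": [-0.1, 0, 0]},
  {"gripper": 0, "delta_pos": [0, 0, 0], "dr": [-0.1, 0, 0]},
  {"gripper": 0, "delta_pos": [0, 0, 0], "dr": [-0.1, 0, 0]},
  {"gripper": 0, "delta_pos": [0, 0, 0], "dr": [-0.1, 0, 0]},
  {"gripper": 0, "delta_pos": [0, 0, 0], "dr": [-0.1, 0, 0]},
])

```text
t: 48.82
ee_pos: [484.5, 102.6, 112.3]
orientation: [1.985, 0.431, -1.983]
ft_force: [-0.4, -5.8, 0.8]
width: 13.9
```

Call:
apply_moves([
  {"gripper": 0, "delta_pos": [0, 0, 0], "dr": [-0.1, 0, 0]},
  {"gripper": 0, "delta_pos": [0, 0, 0], "dr": [-0.1, 0, 0]},
  {"gripper": 0, "delta_pos": [0, 0, 0], "dr": [-0.1, 0, 0]},
  {"gripper": 0, "delta_pos": [0, 0, 0], "dr": [-0.1, 0, 0]},
  {"gripper": 0, "delta_pos": [0, 0, 0], "dr": [-0.1, 0, 0]},
])

```text
t: 49.23
ee_pos: [484.3, 102.8, 112.3]
orientation: [1.664, 0.833, -1.664]
ft_force: [0.8, -4.9, 0.7]
width: 13.7
```

Call:
apply_moves([
  {"gripper": 0, "delta_pos": [0, 0, 0], "dr": [-0.1, 0, 0]},
  {"gripper": 0, "delta_pos": [0, 0, 0], "dr": [-0.1, 0, 0]},
  {"gripper": 0, "delta_pos": [0, 0, 0], "dr": [-0.1, 0, 0]},
  {"gripper": 0, "delta_pos": [0, 0, 0], "dr": [-0.1, 0, 0]},
  {"gripper": 0, "delta_pos": [0, 0, 0], "dr": [-0.1, 0, 0]},
])

```text
t: 49.65
ee_pos: [484.2, 102.8, 112.3]
orientation: [1.313, 1.138, -1.313]
ft_force: [-0.3, -4.3, 2.2]
width: 13.8
```

Run:
```python
from h import *
tool((1,0,109),0)
```

```text
t 49.65 case [  1.7  -0.  112.3] psi -3.43 delta tool cm [ 0.33 -0.07 -0.  ] turn -0.06 F [-0.3 -4.3  2.2] M [-0.78  0.31 -0.08] w 13.8 q1,6 [0.19 0.33]
```

Call:
apply_moves([
  {"gripper": 0, "delta_pos": [0, 0, 0], "dr": [-0.06, 0, 0]},
  {"gripper": 0, "delta_pos": [0, 0, 0], "dr": [0, 0, 0]},
  {"gripper": 0, "delta_pos": [0, 0, 0], "dr": [0, 0, 0]},
  {"gripper": 0, "delta_pos": [0, 0, 0], "dr": [0, 0, 0]},
  {"gripper": 0, "delta_pos": [0, 0, 0], "dr": [0, 0, 0]},
])

```text
t: 50.07
ee_pos: [484.1, 102.8, 112.3]
orientation: [1.274, 1.165, -1.275]
ft_force: [-1.3, -5.9, 4.6]
width: 13.8
```

Run:
```python
from h import *
tool((1,0,109),0)
```

```text
t 50.07 case [  1.6  -0.  112.3] psi -0.41 delta tool cm [ 0.33 -0.07 -0.  ] turn -0.007 F [-1.3 -5.9  4.6] M [-1.01  0.43  0.05] w 13.8 q1,6 [0.19 0.28]
```

Call:
apply_moves([
  {"gripper": 40, "delta_pos": [0, 0, 0], "dr": [0, 0, 0]},
  {"gripper": 40, "delta_pos": [0, 0, 0], "dr": [0, 0, 0]},
  {"gripper": 40, "delta_pos": [0, 0, 0], "dr": [0, 0, 0]},
  {"gripper": 40, "delta_pos": [-2, 0, 0], "dr": [0, 0, 0]},
  {"gripper": 40, "delta_pos": [-2, 0, 0], "dr": [0, 0, 0]},
])

```text
t: 50.48
ee_pos: [483.2, 103.5, 151.2]
orientation: [1.272, 1.168, -1.276]
ft_force: [0.0, -0.7, -0.8]
width: 35.0
```

Call:
apply_moves([
  {"gripper": 40, "delta_pos": [0, 0, -2], "dr": [0, 0, 0]},
  {"gripper": 40, "delta_pos": [0, 0, -2.5], "dr": [0, 0, 0]},
  {"gripper": 40, "delta_pos": [0, 0, -2.5], "dr": [0, 0, 0]},
  {"gripper": 40, "delta_pos": [0, 0, -1.5], "dr": [0, 0, 0]},
  {"gripper": 40, "delta_pos": [0, 0, 0], "dr": [-0.12, 0, 0]},
])

```text
t: 50.9
ee_pos: [492.2, 190.9, 152.0]
orientation: [1.187, 1.224, -1.183]
ft_force: [1.1, 0.1, -0.3]
width: 35.4
```

Call:
apply_moves([
  {"gripper": 40, "delta_pos": [0, 0, 0], "dr": [-0.11, 0, 0]},
  {"gripper": 40, "delta_pos": [0, 0, 0], "dr": [0, 0, 0]},
  {"gripper": 40, "delta_pos": [0, 0, 0], "dr": [0, 0, 0]},
  {"gripper": 40, "delta_pos": [0, 0, 0], "dr": [0, 0, 0]},
  {"gripper": 40, "delta_pos": [0, 0, 0], "dr": [0, 0, 0]},
])

```text
t: 51.32
ee_pos: [491.5, 187.9, 151.7]
orientation: [1.105, 1.272, -1.105]
ft_force: [0.3, 1.0, -0.1]
width: 35.2
```

Run:
```python
from h import *
tool((1.7,85,109),13)
```

```text
t 51.32 case [  2.   85.4 151.7] psi 12.74 delta tool cm [ 4.27 -0.04  0.03] turn -0.005 F [ 0.3  1.  -0.1] M [ 0.02 -0.02 -0.01] w 35.2 q1,6 [0.34 0.2 ]
```

Descend, grip, turn +80°, release, rise, rotate −π.

Call:
apply_moves([
  {"gripper": 40, "delta_pos": [1.4, 0, 0], "dr": [0, 0, 0]},
  {"gripper": 40, "delta_pos": [1.5, 0, 0], "dr": [0, 0, 0]},
  {"gripper": 40, "delta_pos": [1.3, 0, 0], "dr": [0, 0, 0]},
  {"gripper": 40, "delta_pos": [0, 0, 0], "dr": [0, 0, 0]},
  {"gripper": 0, "delta_pos": [0, 0, 0], "dr": [0, 0, 0]},
])

```text
t: 51.73
ee_pos: [491.1, 187.8, 109.3]
orientation: [1.103, 1.274, -1.105]
ft_force: [0.5, -1.1, -0.4]
width: 31.5
```

Call:
apply_moves([
  {"gripper": 0, "delta_pos": [0, 0, 0], "dr": [0, 0, 0]},
  {"gripper": 0, "delta_pos": [0, 0, 0], "dr": [0, 0, 0]},
  {"gripper": 0, "delta_pos": [0, 0, 0], "dr": [0, 0, 0]},
  {"gripper": 0, "delta_pos": [0, 0, 0], "dr": [0, 0, 0]},
  {"gripper": 0, "delta_pos": [0, 0, 0], "dr": [0, 0, 0]},
])

```text
t: 52.15
ee_pos: [490.9, 188.0, 110.4]
orientation: [1.103, 1.274, -1.104]
ft_force: [-4.9, -0.4, 6.0]
width: 14.0
```

Call:
apply_moves([
  {"gripper": 0, "delta_pos": [0, 0, 0], "dr": [0.1, 0, 0]},
  {"gripper": 0, "delta_pos": [0, 0, 0], "dr": [0.1, 0, 0]},
  {"gripper": 0, "delta_pos": [0, 0, 0], "dr": [0.1, 0, 0]},
  {"gripper": 0, "delta_pos": [0, 0, 0], "dr": [0.1, 0, 0]},
  {"gripper": 0, "delta_pos": [0, 0, 0], "dr": [0.1, 0, 0]},
])

```text
t: 52.57
ee_pos: [491.3, 187.9, 110.4]
orientation: [1.47, 1.016, -1.471]
ft_force: [-2.3, -1.8, 4.3]
width: 13.5
```

Call:
apply_moves([
  {"gripper": 0, "delta_pos": [0, 0, 0], "dr": [0.1, 0, 0]},
  {"gripper": 0, "delta_pos": [0, 0, 0], "dr": [0.1, 0, 0]},
  {"gripper": 0, "delta_pos": [0, 0, 0], "dr": [0.1, 0, 0]},
  {"gripper": 0, "delta_pos": [0, 0, 0], "dr": [0.1, 0, 0]},
  {"gripper": 0, "delta_pos": [0, 0, 0], "dr": [0.1, 0, 0]},
])

```text
t: 52.98
ee_pos: [491.6, 187.7, 110.4]
orientation: [1.81, 0.669, -1.809]
ft_force: [-2.0, -2.3, 3.5]
width: 13.5
```

Call:
apply_moves([
  {"gripper": 0, "delta_pos": [0, 0, 0], "dr": [0.1, 0, 0]},
  {"gripper": 0, "delta_pos": [0, 0, 0], "dr": [0.1, 0, 0]},
  {"gripper": 0, "delta_pos": [0, 0, 0], "dr": [0.1, 0, 0]},
  {"gripper": 0, "delta_pos": [0, 0, 0], "dr": [0.1, 0, 0]},
  {"gripper": 0, "delta_pos": [0, 0, 0], "dr": [0, 0, 0]},
])

```text
t: 53.4
ee_pos: [491.8, 187.4, 110.4]
orientation: [2.055, 0.319, -2.054]
ft_force: [-1.0, -4.5, 4.1]
width: 13.6
```

Run:
```python
from h import *
tool((1.7,85,109),-67)
```

```text
t 53.4 case [  2.3  84.9 110.4] psi -67.61 delta tool cm [ 0.14 -0.03  0.05] turn -0.011 F [-1.  -4.5  4.1] M [-0.9   0.28  0.01] w 13.6 q1,6 [0.34 1.61]
```

Call:
apply_moves([
  {"gripper": 40, "delta_pos": [0, 0, 0], "dr": [0, 0, 0]},
  {"gripper": 40, "delta_pos": [0, 0, 0], "dr": [0, 0, 0]},
  {"gripper": 40, "delta_pos": [0, 0, 0], "dr": [0, 0, 0]},
  {"gripper": 40, "delta_pos": [-2, 0, 0], "dr": [0, 0, 0]},
  {"gripper": 40, "delta_pos": [-2, 0, 0], "dr": [0, 0, 0]},
])

```text
t: 53.82
ee_pos: [490.7, 187.9, 149.2]
orientation: [2.049, 0.325, -2.054]
ft_force: [0.8, -0.5, -1.0]
width: 35.1
```

Call:
apply_moves([
  {"gripper": 40, "delta_pos": [0, 0, 0], "dr": [-0.02, 0, 0]},
  {"gripper": 40, "delta_pos": [0, 0, 0], "dr": [-0.12, 0, 0]},
  {"gripper": 40, "delta_pos": [0, 0, 0], "dr": [-0.12, 0, 0]},
  {"gripper": 40, "delta_pos": [0, 0, 0], "dr": [-0.12, 0, 0]},
  {"gripper": 40, "delta_pos": [0, 0, 0], "dr": [-0.12, 0, 0]},
])

```text
t: 54.23
ee_pos: [491.4, 188.2, 149.2]
orientation: [1.737, 0.756, -1.737]
ft_force: [0.1, -0.3, -0.0]
width: 35.2
```

Call:
apply_moves([
  {"gripper": 40, "delta_pos": [0, 0, 0], "dr": [-0.12, 0, 0]},
  {"gripper": 40, "delta_pos": [0, 0, 0], "dr": [-0.12, 0, 0]},
  {"gripper": 40, "delta_pos": [0, 0, 0], "dr": [-0.12, 0, 0]},
  {"gripper": 40, "delta_pos": [0, 0, 0], "dr": [-0.12, 0, 0]},
  {"gripper": 40, "delta_pos": [0, 0, 0], "dr": [-0.12, 0, 0]},
])

```text
t: 54.65
ee_pos: [491.3, 188.2, 149.1]
orientation: [1.319, 1.135, -1.319]
ft_force: [-0.8, -0.3, -1.0]
width: 34.7
```

Call:
apply_moves([
  {"gripper": 40, "delta_pos": [0, 0, 0], "dr": [-0.12, 0, 0]},
  {"gripper": 40, "delta_pos": [0, 0, 0], "dr": [-0.12, 0, 0]},
  {"gripper": 40, "delta_pos": [0, 0, 0], "dr": [-0.12, 0, 0]},
  {"gripper": 40, "delta_pos": [0, 0, 0], "dr": [-0.12, 0, 0]},
  {"gripper": 40, "delta_pos": [0, 0, 0], "dr": [-0.12, 0, 0]},
])

```text
t: 55.07
ee_pos: [491.3, 188.2, 149.1]
orientation: [0.872, 1.389, -0.872]
ft_force: [0.4, 0.4, 0.2]
width: 35.2
```

Call:
apply_moves([
  {"gripper": 40, "delta_pos": [0, 0, 0], "dr": [-0.12, 0, 0]},
  {"gripper": 40, "delta_pos": [0, 0, 0], "dr": [-0.12, 0, 0]},
  {"gripper": 40, "delta_pos": [0, 0, 0], "dr": [-0.12, 0, 0]},
  {"gripper": 40, "delta_pos": [0, 0, 0], "dr": [-0.12, 0, 0]},
  {"gripper": 40, "delta_pos": [0, 0, 0], "dr": [-0.12, 0, 0]},
])

```text
t: 55.48
ee_pos: [491.3, 188.1, 149.1]
orientation: [0.408, 1.532, -0.408]
ft_force: [-0.5, -0.6, -0.0]
width: 35.2
```

Call:
apply_moves([
  {"gripper": 40, "delta_pos": [0, 0, 0], "dr": [-0.12, 0, 0]},
  {"gripper": 40, "delta_pos": [0, 0, 0], "dr": [-0.12, 0, 0]},
  {"gripper": 40, "delta_pos": [0, 0, 0], "dr": [-0.12, 0, 0]},
  {"gripper": 40, "delta_pos": [0, 0, 0], "dr": [-0.12, 0, 0]},
  {"gripper": 40, "delta_pos": [0, 0, 0], "dr": [-0.12, 0, 0]},
])

```text
t: 55.9
ee_pos: [491.3, 188.2, 149.1]
orientation: [-0.062, 1.57, 0.062]
ft_force: [-0.5, 0.1, -1.1]
width: 35.2
```

Call:
apply_moves([
  {"gripper": 40, "delta_pos": [0, 0, 0], "dr": [-0.12, 0, 0]},
  {"gripper": 40, "delta_pos": [0, 0, 0], "dr": [-0.12, 0, 0]},
  {"gripper": 40, "delta_pos": [0, 0, 0], "dr": [0, 0, 0]},
  {"gripper": 40, "delta_pos": [0, 0, 0], "dr": [0, 0, 0]},
  {"gripper": 40, "delta_pos": [0, 0, 0], "dr": [0, 0, 0]},
])

```text
t: 56.32
ee_pos: [491.4, 188.1, 149.4]
orientation: [-0.243, 1.557, 0.243]
ft_force: [-0.1, -0.1, 0.5]
width: 35.2
```

Run:
```python
from h import *
tool((1.7,85,109),113)
```

```text
t 56.32 case [  1.9  85.6 149.4] psi 112.41 delta tool cm [ 4.04 -0.05 -0.04] turn -0.01 F [-0.1 -0.1  0.5] M [ 0.06 -0.03  0.01] w 35.2 q1,6 [ 0.34 -1.54]
```

Call:
apply_moves([
  {"gripper": 40, "delta_pos": [1.3, 0, 0], "dr": [0, 0, 0]},
  {"gripper": 40, "delta_pos": [1.4, 0, 0], "dr": [0, 0, 0]},
  {"gripper": 40, "delta_pos": [1.2, 0, 0], "dr": [0, 0, 0]},
  {"gripper": 40, "delta_pos": [0, 0, 0], "dr": [0, 0, 0]},
  {"gripper": 0, "delta_pos": [0, 0, 0], "dr": [0, 0, 0]},
])

```text
t: 56.73
ee_pos: [491.1, 188.0, 110.3]
orientation: [-0.244, 1.558, 0.244]
ft_force: [-0.5, -0.4, 1.1]
width: 31.1
```

Call:
apply_moves([
  {"gripper": 0, "delta_pos": [0, 0, 0], "dr": [0, 0, 0]},
  {"gripper": 0, "delta_pos": [0, 0, 0], "dr": [0, 0, 0]},
  {"gripper": 0, "delta_pos": [0, 0, 0], "dr": [0, 0, 0]},
  {"gripper": 0, "delta_pos": [0, 0, 0], "dr": [0, 0, 0]},
  {"gripper": 0, "delta_pos": [0, 0, 0], "dr": [0, 0, 0]},
])

```text
t: 57.15
ee_pos: [492.2, 187.7, 111.4]
orientation: [-0.245, 1.555, 0.244]
ft_force: [2.2, -5.1, 2.1]
width: 13.9
```

Call:
apply_moves([
  {"gripper": 0, "delta_pos": [0, 0, 0], "dr": [0.1, 0, 0]},
  {"gripper": 0, "delta_pos": [0, 0, 0], "dr": [0.1, 0, 0]},
  {"gripper": 0, "delta_pos": [0, 0, 0], "dr": [0.1, 0, 0]},
  {"gripper": 0, "delta_pos": [0, 0, 0], "dr": [0.1, 0, 0]},
  {"gripper": 0, "delta_pos": [0, 0, 0], "dr": [0.1, 0, 0]},
])

```text
t: 57.57
ee_pos: [492.3, 187.0, 111.5]
orientation: [0.15, 1.564, -0.152]
ft_force: [1.8, -9.6, 2.7]
width: 13.8
```

Call:
apply_moves([
  {"gripper": 0, "delta_pos": [0, 0, 0], "dr": [0.1, 0, 0]},
  {"gripper": 0, "delta_pos": [0, 0, 0], "dr": [0.1, 0, 0]},
  {"gripper": 0, "delta_pos": [0, 0, 0], "dr": [0.1, 0, 0]},
  {"gripper": 0, "delta_pos": [0, 0, 0], "dr": [0.1, 0, 0]},
  {"gripper": 0, "delta_pos": [0, 0, 0], "dr": [0.1, 0, 0]},
])

```text
t: 57.98
ee_pos: [492.0, 186.5, 111.4]
orientation: [0.54, 1.5, -0.543]
ft_force: [1.8, -12.4, 6.0]
width: 13.8
```

Call:
apply_moves([
  {"gripper": 0, "delta_pos": [0, 0, 0], "dr": [0.1, 0, 0]},
  {"gripper": 0, "delta_pos": [0, 0, 0], "dr": [0.076, 0, 0]},
  {"gripper": 0, "delta_pos": [0, 0, 0], "dr": [0, 0, 0]},
  {"gripper": 0, "delta_pos": [0, 0, 0], "dr": [0, 0, 0]},
  {"gripper": 0, "delta_pos": [0, 0, 0], "dr": [0, 0, 0]},
])

```text
t: 58.4
ee_pos: [491.8, 186.3, 111.5]
orientation: [0.672, 1.462, -0.676]
ft_force: [1.8, -12.7, 5.8]
width: 13.8
```

Run:
```python
from h import *
tool((1.7,85,109),45)
```

```text
t 58.4 case [  2.5  83.8 111.5] psi 45.24 delta tool cm [ 0.25  0.03 -0.14] turn 0.004 F [  1.8 -12.7   5.8] M [-2.3  -0.25 -0.05] w 13.8 q1,6 [ 0.34 -0.36]
```

Call:
apply_moves([
  {"gripper": 40, "delta_pos": [0, 0, 0], "dr": [0, 0, 0]},
  {"gripper": 40, "delta_pos": [0, 0, 0], "dr": [0, 0, 0]},
  {"gripper": 40, "delta_pos": [0, 0, 0], "dr": [0, 0, 0]},
  {"gripper": 40, "delta_pos": [-2, 0, 0], "dr": [0, 0, 0]},
  {"gripper": 40, "delta_pos": [-3, 0, 0], "dr": [0, 0, 0]},
])

```text
t: 58.82
ee_pos: [489.5, 187.7, 159.0]
orientation: [0.672, 1.468, -0.678]
ft_force: [0.5, -1.0, -0.1]
width: 35.0
```

Call:
apply_moves([
  {"gripper": 40, "delta_pos": [-3, 0, 0], "dr": [0, 0, 0]},
  {"gripper": 40, "delta_pos": [-3, 0, 0], "dr": [0, 0, 0]},
  {"gripper": 40, "delta_pos": [0, 0.7, -2.8], "dr": [0, 0, 0]},
  {"gripper": 40, "delta_pos": [0, 0.7, -2.8], "dr": [0, 0, 0]},
  {"gripper": 40, "delta_pos": [0, 0.7, -2.8], "dr": [0, 0, 0]},
])

```text
t: 59.23
ee_pos: [452.7, 266.7, 221.7]
orientation: [0.677, 1.462, -0.674]
ft_force: [0.4, 0.5, -0.8]
width: 35.3
```

Call:
apply_moves([
  {"gripper": 40, "delta_pos": [0, 0.7, -2.8], "dr": [0, 0, 0]},
  {"gripper": 40, "delta_pos": [0, 0.7, -2.8], "dr": [0, 0, 0]},
  {"gripper": 40, "delta_pos": [0, 0.7, -2.8], "dr": [0, 0, 0]},
  {"gripper": 40, "delta_pos": [0, 0.7, -2.8], "dr": [0, 0, 0]},
  {"gripper": 40, "delta_pos": [0, 0.7, -2.8], "dr": [0, 0, 0]},
])

```text
t: 59.65
ee_pos: [387.5, 396.3, 220.8]
orientation: [0.675, 1.464, -0.674]
ft_force: [0.7, 0.6, 0.2]
width: 35.3
```

Call:
apply_moves([
  {"gripper": 40, "delta_pos": [0, 0.7, -2.8], "dr": [0, 0, 0]},
  {"gripper": 40, "delta_pos": [0, 0.7, -2.8], "dr": [0, 0, 0]},
  {"gripper": 40, "delta_pos": [0, 0, 0], "dr": [0, 0, 0]},
  {"gripper": 40, "delta_pos": [0, 0, 0], "dr": [0, 0, 0]},
  {"gripper": 40, "delta_pos": [0, 0, 0], "dr": [0, 0, 0]},
])

```text
t: 60.07
ee_pos: [362.6, 446.1, 220.5]
orientation: [0.673, 1.464, -0.675]
ft_force: [-0.4, 0.0, 0.2]
width: 35.1
```

Run:
```python
from h import *
cov('t10'); go(); jars('t11')
I=np.load('pics/t10.npz')['img'].astype(int)
for y in (85,0,-85):
    best=[]
    for a in range(0,360,5):
        f=np.radians(a); p=px('t10',[c2w((1.8-k*np.cos(f),y+k*np.sin(f),127)) for k in (4,7,10,13,16)])
        s=np.mean([cv2.getRectSubPix(I.min(2).astype(np.float32),(1,1),tuple(map(float,q)))[0,0] for q in p]); best.append((round(float(s)),a))
    print(y,sorted(best)[::-1][:5])
save('t10','t10c',(175,170,295,265),3.3); snap('scene','s10',(230,140,360,243),3.2)
a=cv2.imread('pics/t10c.png');b=cv2.imread('pics/s10.png');n=min(len(a),len(b));cv2.imwrite('pics/m10.png',np.hstack([a[:n],b[:n,:400]]))
```

```text
cover 1 994 angle 0.005 z at 51 87.5 median z 87.4 resid 2.5
cover -1 1001 angle 0.0 z at 51 87.3 median z 87.4 resid 2.5
t 60.12 case [-147.3  331.7  220.5] z 220.5 jaw ang case 45.2 tilt [-0.    -0.001 -1.   ] F [-0.5 -0.9 -0.8] w 35.1 q [ 0.87  0.36  1.75 -0.    1.03  0.16]
blob 79 px 400.0 189.0 world [ 639.9 -421.3   49.5] case [ 199.8 -509.6    0. ] zmax 66.0
85 [(100, 230), (99, 235), (97, 240), (97, 225), (91, 245)]
0 [(105, 80), (102, 85), (102, 75), (97, 70), (93, 90)]
-85 [(103, 285), (103, 280), (100, 275), (99, 290), (94, 295)]
```

View pics/m10.png

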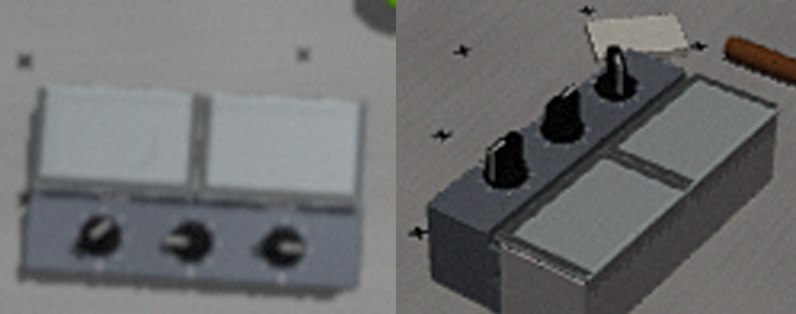

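```bash
python3 -c "
from workcell import ctrl
print(ctrl.close_job())"
```

```text
the job is handed in; nothing more can be done
None
```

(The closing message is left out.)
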